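Throw the plate shaker's toggle clamp with its extension bar

ROBOT

A 6-joint arm with a two-finger parallel gripper is mounted at the origin on the work surface. World frame = base frame: x ahead of the robot, y to its left, z up, the work surface at z = 0. Lengths are in m, angles in rad, forces in N, time in s.
With the tool pointing down it reaches from about 0.25 to 0.8 m from the base axis. Payload 3.9 kg.
Tool frame: the origin (TCP) lies between the finger pads; the fingertips stand 25 mm ahead of it and the grasp point (between the pads) lies 6 mm ahead of it; z points along the fingers, y is the line along which they close (so a half turn about z gives the same grasp; the last joint's range is limited). The gripper opens to 85 mm and grips with 20 to 120 N. Pads are 22 mm wide; open, the fingers measure 114 mm over their backs; the gripper's body (76 mm by 85 mm) begins 54 mm behind the grasp point. The pads swing forward as they close: fully open they stand 13 mm farther back than shut.
Start: joints at [-1.316, 0.26, -0.138, 1.173, 0, 1.571], TCP at [0.132, -0.508, 0.256] pointing down, gripper open.
Joint ranges: [-2.78, 2.78], [-0.83, 1.72], [-1.28, 1.37], [-1.9, 2.12], [-1.57, 1.48], [-3.14, 3.14]. Speed limits (rad/s): [2.57, 2.57, 3.14, 3.14, 3.14, 3.14].

INTERFACE

Orientations are given as a unit quaternion [w, x, y, z].
In Python, from workcell import ctrl, optics, ticket gives the robot as it stands.
- The arm moves only by the tool arm_command, never from a script. Its argument "rows" is a list of rows, each an object of numbers: "tx", "ty", "tz": the shift along the tool's x, y, z in m; "rx", "ry", "rz": the turn, a rotation vector about the tool's x, y, z in rad; "hand": the gripper command: -1 is fully open, 1 is shut, values between are in proportion. A call has 1 to 10 rows; each row is the pose to reach, as a shift and turn from the pose commanded when the call began, along the tool's axes at that moment; what a row does not reach only later rows make up. A row lasts 1/12 s, in which the tool goes at most 41.7 mm and 7.16 degrees, less where a joint would pass 70% of its speed; a pose out of reach is approached as far as the arm can. A call with a gripper value outside its range is refused whole. The fingers move at their own pace and stop on an object; "newtons" is the grip in N (left out, the last holds). Time passes only in rows, so rows that repeat a pose let the fingers close. It gives the time, the measured TCP pose, the force and the opening at its end, in the units of the state.
- ctrl.observe(): the state, without advancing time (a new reading comes with each control period).
- optics.snapshot(name): name is "side" or "top" or "wrist"; returns (picture, depth): 480x640x3 uint8, red, green, blue; 480x640 float32, m along the optical axis (not along the pixel's ray), 0 where there is no reading.
- optics.camera_model(name): a dict with "fx", "fy", "cx", "cy" (pixels), "k1" (the pictures are not rectified: a ray, as slopes to the right and down, at radius r is drawn at 1 + k1 r^2 times it, then the intrinsics apply), "world_from_camera" (4x4, takes a point from camera to world coordinates). Camera axes: x right, y up, looking along -z (the intrinsics and any distortion apply to the point x, -y, -z); pixel columns grow to the right and rows downward; lengths in m; the calibration is good to about 2 mm. A picture is of the moment at which its call begins: read the wrist's pose just before it. camera_model takes no time and is no camera call; for the wrist camera it gives the pose at the moment of the call.
- ticket.job_done(): hands the job in, once; it reports no verdict.
The state is a dict: "time": time; "joint_positions": joint angles; "dq": joint speeds; "joint_efforts": joint torques, N m; "ee_pos": TCP position; "eef_rot": TCP orientation; "contact_force": force on the tool from outside, world axes, zero at the start; "moment": the same for the moment, N m; "gripper_width": finger opening in m.
Only numpy, scipy, OpenCV 4.12 (cv2) and the standard library are available. Lean on these libraries where they do the work, as an engineer would, in place of code of your own. Each camera call takes 0.05 s, during which the arm holds its last target. There are 200 camera calls.

TASK

Clamp the well plate on the shaker: take the red extension bar from its rest, slide it gently over the steel stub of the clamp's lever until it is fully home against the collar, and with it swing the lever clockwise (seen from above) past its dead point until it locks on its stop, the bar still up to the collar and never prying hard on the stub. Keep the hand itself off the shaker and its clamp, and leave the things around undisturbed. Then draw the bar off and lay it back on its rest, let go of it and move clear.

Things in the scene. Friction and masses are not known exactly. Their poses are not given: they have to be found in the camera images.
- shaker: White plate shaker (220 x 210 x 60 mm), fixed, with a grey deck (top 68 mm above the bench, spanning x -95 to 95, y -35 to 260 mm) that carries a toggle clamp at its end nearer the bar's rest. Origin: on the bench below the clamp lever's pivot. z up; y points from the pivot along the deck, over the plate nest, to the blue fence (inner face at y = 170.5 mm).
- pivot (a point): Point on the lever's vertical pivot axis, at the stub's centre line (98 mm above the bench). Axes as the shaker's. Turning clockwise seen from above, the sprung lever resists with about 0.9 N m at 0.25 rad and up to 1.4 N m near 0.6, falling to nothing at the dead point 1.15; from there it pulls itself with about 0.4 N m to the stop at 1.28. Let go before the dead point it springs back to 0.
- lever (a joint): Angle of the clamp lever, rad: 0 fully open, growing clockwise seen from above, dead point 1.15, hard stop 1.28 (locked: above 1.2). It starts at 0. At angle q the stub points from the pivot in the shaker's frame along -1.012 - q rad (measured from the shaker's x towards its y).
- stub_root (a point): Stub of the clamp's lever: a level steel rod, 12 mm in diameter, 45 mm long from a 22 mm collar at its root to the tip; the last 8 mm taper to 4 mm. Origin: on the pivot axis, 98 mm above the bench; x outward along the rod; collar face at x = 35, tip at x = 80 mm. The bar may press on it with at most 42 N (all contacts added up).
- collar (a point): Centre of the collar's outer face, against which the bar's mouth butts when fully home (gripped at its middle the hand is then 135 mm from the pivot). If the hand's turn runs ahead of the lever, the bar twists in its slack and pries on mouth and tip at once; the load is least when the hand's twist makes the push act at the middle of the stub. Axes as the stub's (x outward along the rod).
- stub_tip (a point): Tip of the stub, on its centre line, 45 mm outward of the collar face. Axes as the stub's.
- bar_center (a point): Centre, half-way up, of the loose extension bar: a red square steel tube 23 x 23 x 200 mm, about 0.26 kg, two black bands. x along the bar to the open end (mouth), z up. Socket in the mouth end: 15 x 15 mm (1.5 mm to spare round the stub), 50 mm deep. It lies level on the rest, centre 41.5 mm above the bench. Grip it at its middle, across its sides.
- bar_mouth (a point): Centre of the bar's open end, 100 mm from the bar's centre along its x. Axes as the bar's.
- rest: Fixed rest for the bar: white plate 230 x 100 x 6 mm, two blue cross-bars at x = -75 and 75 mm (16 mm wide, tops 30 mm above the bench, upturned ends at y = +-45 mm reaching 40 mm). The bar lies across both, along the rest's x, mouth towards +x at the start. Origin: centre of its underside, on the bench.
- plate_center (a point): Centre of the clear-white 96-well plate (128 x 86 x 14.5 mm, loose, in the nest on the shaker's deck). The clamp's plunger pushes it along the shaker's y against the fence; clamped, it is at shaker y = 127 mm.
- beaker: Loose clear beaker, 72 mm across, 95 mm high; a bystander. Origin: underside centre.
- cap: Loose blue screw cap, 30 mm across, 13 mm high; a bystander.
- marker: Loose green marker, 135 x 15 x 15 mm; a bystander.
- tape: Loose roll of yellow tape, 90 mm across, 19 mm high; a bystander.
- plate_lid: Loose clear plate lid, 128 x 86 x 8 mm; a bystander.
- bar: The same extension bar; origin: centre of its underside.
Not all that is in view belongs to the job. Of the things like the bar, leave any that is pink or yellow; of the rest the larger one is meant.

How it is judged:
By the outcome, as a careful person would: the job done as asked, in the order asked, and still so for the second after the job is handed in, with the robot touching nothing.
It also fails if it takes over 67 s, if anything falls off the work surface, if the arm or the gripper's body presses on something with over 40 N, if the wrist force passes 120 N, or if a joint passes its speed limit or range.

## Working session

There is one attempt and no reset: what is moved stays moved. The work goes in short steps, Python scripts to look and compute and a tool call to move; the robot and the scene stay as the last step left them, time stands still between calls to the robot, and variables do not carry over. Pictures are saved under pics/ and viewed, on a budget of 10 in all, crops included, one or two more only if the job needs it, and the job is handed in when it is done.

Besides the shell and the picture viewer there is one more tool, called after ">>>" as name(argument=value, ...) on one line, values as JSON. arm_command: Moves the arm, as the interface text tells. Its arguments: {"type":"object","properties":{"rows":{"type":"array"},"newtons":{"type":"number"}},"required":["rows"]}

```bash
mkdir -p pics; ls; cat > h.py <<'E'
import numpy as np, cv2
from workcell import ctrl, optics, ticket
def snap(n,save=None):
    m=optics.camera_model(n); p,d=optics.snapshot(n)
    if save: cv2.imwrite('pics/'+save+'.png',p[:,:,::-1])
    return p,d,m
def ray(m,u,v):
    K=np.array([[m['fx'],0,m['cx']],[0,m['fy'],m['cy']],[0,0,1.]])
    q=cv2.undistortPoints(np.array([[[u,v]]],float),K,np.array([m['k1'],0,0,0,0.]))[0,0]
    T=np.array(m['world_from_camera']); return T[:3,3],T[:3,:3]@np.array([q[0],-q[1],-1])
def onz(m,u,v,z):
    o,r=ray(m,u,v); return o+r*(z-o[2])/r[2]
def pt(m,d,u,v):
    o,r=ray(m,u,v); return o+r*d[int(round(v)),int(round(u))]
E
python3 - <<'E'
from h import *
for n in('top','side'):
    p,d,m=snap(n,n+'0'); print(n,{k:np.round(v,3).tolist() for k,v in m.items()})
print(ctrl.observe())
E
```

```text
pics
top {'fx': 488.703, 'fy': 488.703, 'cx': 328.552, 'cy': 238.344, 'k1': -0.017, 'world_from_camera': [[0.002, 0.978, -0.207, 0.276], [-1.0, 0.001, -0.006, -0.102], [-0.006, 0.207, 0.978, 1.227], [0.0, 0.0, 0.0, 1.0]]}
side {'fx': 544.643, 'fy': 544.643, 'cx': 329.384, 'cy': 230.169, 'k1': -0.038, 'world_from_camera': [[-0.768, 0.331, -0.548, -0.072], [-0.64, -0.402, 0.655, 0.603], [-0.004, 0.854, 0.52, 0.66], [0.0, 0.0, 0.0, 1.0]]}
{'time': 0.1, 'joint_positions': array([-1.31596810e+00,  2.60604785e-01, -1.39259400e-01,  1.17270974e+00,
        5.20433819e-06,  1.57080103e+00]), 'dq': array([ 0.00097273, -0.00117471,  0.00242631,  0.00087088,  0.00092833,
       -0.00089565]), 'joint_efforts': array([ 3.25658057e-04, -4.06508660e+01,  2.54527795e+01,  1.00937515e-02,
       -1.78976347e-04, -1.69354280e-06]), 'ee_pos': array([ 0.13219626, -0.50748203,  0.25554789]), 'eef_rot': array([-8.81924168e-04,  9.91893705e-01,  1.27067260e-01, -1.10360318e-04]), 'contact_force': array([-0.91329573,  1.12392702, -0.0415701 ]), 'moment': array([0.00282873, 0.02313006, 0.03624914]), 'gripper_width': 0.08565284246063208}
```

View pics/top0.png

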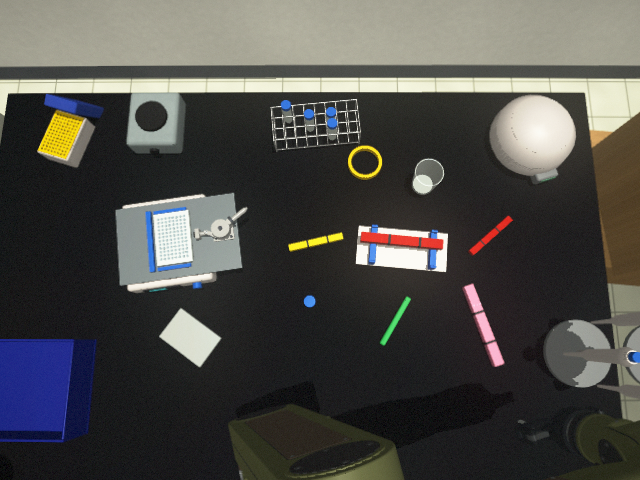

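View pics/side0.png

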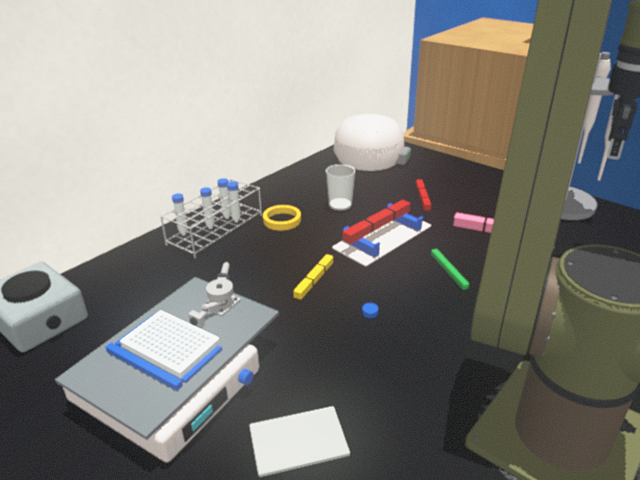

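Top view candidates for the bar: red bar on the rest (402,241), smaller red bar (491,235), pink bar (483,325) and yellow bar (316,242). By the description I choose the large red one on the rest. The clamp pivot is near (220,229), with the stub tip near (245,209). Next is a close crop.

```bash
python3 - <<'E'
from h import *
t,d,m=snap('top'); s,ds,ms=snap('side')
def rs(a,w): return cv2.resize(a,(w,300),interpolation=cv2.INTER_CUBIC)
A=np.hstack([rs(t[185:275,175:295],400),rs(t[205:280,345:445],400)])
B=np.hstack([rs(s[250:340,180:300],400),rs(s[190:265,330:430],400)])
cv2.imwrite('pics/c1.png',np.vstack([A,B])[:,:,::-1])
def bars(p):
    h=cv2.cvtColor(p,cv2.COLOR_RGB2HSV); k=(((h[...,0]<6)|(h[...,0]>174))&(h[...,1]>190)&(h[...,2]>80)).astype(np.uint8)
    return cv2.morphologyEx(k,cv2.MORPH_CLOSE,np.ones((5,5)))
k=bars(t); c,_=cv2.findContours(k,0,1)
for x in c:
    if cv2.contourArea(x)<60: continue
    r=cv2.minAreaRect(x); b=cv2.boxPoints(r); w=np.array([onz(m,*q,.053) for q in b])
    print(cv2.contourArea(x),np.round(r[0],1),np.round(w,4).tolist(),[round(np.linalg.norm(w[i]-w[i-1]),4) for i in range(4)])
    print(' depthpt',np.round(pt(m,d,*r[0]),4))
# white rest plate & blue crossbars
h=cv2.cvtColor(t,cv2.COLOR_RGB2HSV)
roi=np.zeros(t.shape[:2],np.uint8); roi[215:285,345:460]=1
for nm,k,z in(('white',(h[...,1]<40)&(h[...,2]>150),.006),('blue',(h[...,0]>100)&(h[...,0]<125)&(h[...,1]>120),.03)):
    k=(k&(roi>0)).astype(np.uint8)
    c,_=cv2.findContours(k if nm=='blue' else cv2.morphologyEx(k|bars(t)*roi,cv2.MORPH_CLOSE,np.ones((9,9))),0,1)
    for x in c:
        if cv2.contourArea(x)<15: continue
        r=cv2.minAreaRect(x); b=cv2.boxPoints(r); print(nm,np.round(r[0],1),[np.round(onz(m,*q,z)[:2],4).tolist() for q in b])
# points above deck near clamp via depth
P=[];U=[]
for v in range(195,250):
    for u in range(185,260):
        w=pt(m,d,u,v)
        if .075<w[2]<.16: P.append(w);U.append((u,v))
P=np.array(P);U=np.array(U)
print(len(P))
for u in range(185,260,3):
    q=P[U[:,0]==u]; vv=U[U[:,0]==u,1]
    if len(q): print(u,vv.min(),vv.max(),np.round(q.mean(0),4),round(q[:,2].max(),4))
E
```

```text
617.0 [401.4 239.9] [[0.519, -0.1729, 0.053], [0.541, -0.1752, 0.053], [0.5218, -0.3733, 0.053], [0.5, -0.3703, 0.053]] [np.float64(0.1983), np.float64(0.0221), np.float64(0.199), np.float64(0.022)]
 depthpt [ 0.5207 -0.2732  0.0518]
304.5 [490.3 234.8] [[0.4957, -0.4355, 0.053], [0.5848, -0.5391, 0.053], [0.5716, -0.5495, 0.053], [0.483, -0.4459, 0.053]] [np.float64(0.0165), np.float64(0.1367), np.float64(0.0168), np.float64(0.1364)]
 depthpt [ 0.5424 -0.5057  0.0121]
white [401.9 248.5] [[0.4693, -0.1604], [0.5684, -0.1702], [0.5469, -0.402], [0.4486, -0.3885]]
blue [431.5 259. ] [[0.4995, -0.3419], [0.4996, -0.3593], [0.4543, -0.3574], [0.4543, -0.3401]]
blue [372.  253.5] [[0.5146, -0.1952], [0.5146, -0.2102], [0.4667, -0.2094], [0.4666, -0.1945]]
blue [433.3 233.2] [[0.5333, -0.3467], [0.5542, -0.3509], [0.5514, -0.3671], [0.5306, -0.3628]]
blue [374.2 227.6] [[0.5482, -0.1993], [0.5681, -0.2035], [0.565, -0.2184], [0.5451, -0.2142]]
794
185 208 249 [0.5423 0.252  0.0819] 0.0886
188 211 249 [0.5387 0.2445 0.0816] 0.0883
191 236 249 [0.5065 0.2361 0.0788] 0.0844
194 229 237 [0.5302 0.2286 0.0848] 0.089
197 229 238 [0.5286 0.2208 0.0865] 0.0889
200 232 237 [0.5282 0.2152 0.0803] 0.0841
203 231 235 [0.531  0.2079 0.081 ] 0.0832
206 230 234 [0.5315 0.1985 0.0897] 0.0909
209 231 235 [0.5293 0.1914 0.0889] 0.0912
212 224 236 [0.5337 0.1814 0.1014] 0.108
215 221 237 [0.5358 0.174  0.1032] 0.1077
218 220 238 [0.5356 0.1667 0.1041] 0.1085
221 219 238 [0.5368 0.1596 0.1043] 0.109
224 220 237 [0.5371 0.1528 0.103 ] 0.1063
227 218 235 [0.5419 0.1458 0.1031] 0.1071
230 217 236 [0.5488 0.1397 0.0996] 0.1097
233 216 224 [0.558  0.1325 0.1021] 0.1053
236 213 219 [0.5678 0.1258 0.1021] 0.1054
239 211 216 [0.5736 0.1186 0.1034] 0.1059
242 208 214 [0.5809 0.1125 0.0993] 0.1043
245 208 211 [0.5842 0.1051 0.1007] 0.1028
```

View pics/c1.png

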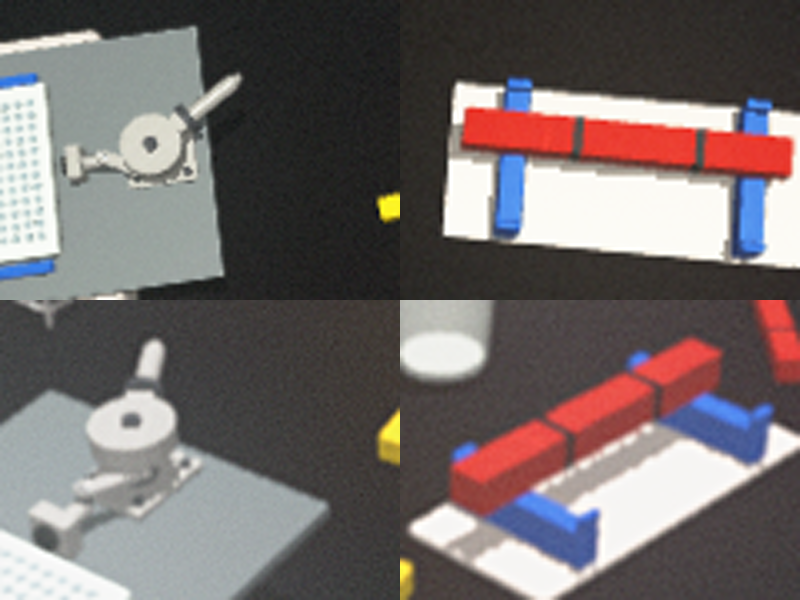

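The crop confirms the big red bar on the rest. Its left (+y) end face looks solid, so the mouth may be at the −y end. The stub points up-right, with its tip near crop (237,78). I'll check whether the wrist camera sees the −y end from here.

```bash
cat >> h.py <<'E'
def proj(m,w):
    T=np.array(m['world_from_camera']); c=np.linalg.inv(T)@np.append(w,1); a,b=c[0]/-c[2],-c[1]/-c[2]
    s=1+m['k1']*(a*a+b*b); return m['fx']*a*s+m['cx'],m['fy']*b*s+m['cy']
E
python3 - <<'E'
from h import *
p,d,m=snap('wrist')
print({k:np.round(v,3).tolist() for k,v in m.items()}); s=ctrl.observe();print(s['ee_pos'],s['eef_rot'])
print(proj(m,[.511,-.372,.0415]),proj(m,[.53,-.174,.0415]))
E
```

```text
{'fx': 416.929, 'fy': 416.929, 'cx': 320.439, 'cy': 229.778, 'k1': -0.053, 'world_from_camera': [[0.251, 0.917, 0.31, 0.213], [-0.968, 0.238, 0.079, -0.488], [-0.002, -0.319, 0.948, 0.374], [0.0, 0.0, 0.0, 1.0]]}
[ 0.1322417  -0.50775579  0.25588377] [-4.89663124e-04  9.91896431e-01  1.27048132e-01 -5.48179945e-05]
(np.float64(262.4539880488568), np.float64(-410.2328927827247)) (np.float64(25.755129612603866), np.float64(-391.6573639688431))
```

>>> arm_command(rows=[{"tx": 0.403,"ty": -0.048,"tz": 0.05},{"tx": 0.403,"ty": -0.048,"tz": 0.05},{"tx": 0.403,"ty": -0.048,"tz": 0.05},{"tx": 0.403,"ty": -0.048,"tz": 0.05},{"tx": 0.403,"ty": -0.048,"tz": 0.05},{"tx": 0.403,"ty": -0.048,"tz": 0.05},{"tx": 0.403,"ty": -0.048,"tz": 0.05},{"tx": 0.403,"ty": -0.048,"tz": 0.05},{"tx": 0.403,"ty": -0.048,"tz": 0.05},{"tx": 0.403,"ty": -0.048,"tz": 0.05}])

```text
$.rows[0]: bad value
```

```bash
python3 - <<'E'
from h import *
s=ctrl.observe();print(s['time'],s['ee_pos'],s['eef_rot'],s['joint_positions'])
E
```

```text
0.25 [ 0.1322417  -0.50775579  0.25588377] [-4.89663124e-04  9.91896431e-01  1.27048132e-01 -5.48179945e-05] [-1.31602170e+00  2.60370081e-01 -1.38697244e-01  1.17271432e+00
  1.56639266e-05  1.57078607e+00]
```

>>> arm_command(rows=[{"tx": 0.05,"ty": 0.0,"tz": 0.0,"rx": 0,"ry": 0,"rz": 0,"hand": -1}])

```text
time: 0.33
ee_pos: [0.1681, -0.4991, 0.2561]
eef_rot: [0.0, 0.992, 0.123, -0.002]
contact_force: [0.8, -1.1, -0.8]
gripper_width: 0.0857
```

>>> arm_command(rows=[{"tx": 0.05,"ty": 0.0,"tz": 0.0,"hand": -1}])

```text
$.rows[0]: bad value
```

```bash
python3 - <<'E'
from h import *
s=ctrl.observe();print(s['time'],s['ee_pos'],s['eef_rot'],s['joint_positions'])
E
```

```text
0.3333 [ 0.1680829  -0.49909011  0.25608447] [ 2.81379110e-04  9.92413837e-01  1.22927547e-01 -1.87466935e-03] [-1.24382473  0.26304918 -0.13445695  1.17349767 -0.00378566  1.65128933]
```

>>> arm_command(rows=[{"tx": 0.366,"ty": -0.048,"tz": 0.05,"rx": 0,"ry": 0,"rz": -1.2,"hand": -1},{"tx": 0.366,"ty": -0.048,"tz": 0.05,"rx": 0,"ry": 0,"rz": -1.2,"hand": -1},{"tx": 0.366,"ty": -0.048,"tz": 0.05,"rx": 0,"ry": 0,"rz": -1.2,"hand": -1},{"tx": 0.366,"ty": -0.048,"tz": 0.05,"rx": 0,"ry": 0,"rz": -1.2,"hand": -1},{"tx": 0.366,"ty": -0.048,"tz": 0.05,"rx": 0,"ry": 0,"rz": -1.2,"hand": -1},{"tx": 0.366,"ty": -0.048,"tz": 0.05,"rx": 0,"ry": 0,"rz": -1.2,"hand": -1},{"tx": 0.366,"ty": -0.048,"tz": 0.05,"rx": 0,"ry": 0,"rz": -1.2,"hand": -1},{"tx": 0.366,"ty": -0.048,"tz": 0.05,"rx": 0,"ry": 0,"rz": -1.2,"hand": -1},{"tx": 0.366,"ty": -0.048,"tz": 0.05,"rx": 0,"ry": 0,"rz": -1.2,"hand": -1},{"tx": 0.366,"ty": -0.048,"tz": 0.05,"rx": 0,"ry": 0,"rz": -1.2,"hand": -1}])

```text
time: 1.17
ee_pos: [0.5209, -0.3555, 0.2044]
eef_rot: [0.0, 0.743, 0.669, 0.002]
contact_force: [0.1, -0.9, 0.2]
gripper_width: 0.0854
```

>>> arm_command(rows=[{"tx": 0,"ty": 0,"tz": 0,"rx": 0,"ry": 0,"rz": -1.2,"hand": -1},{"tx": 0,"ty": 0,"tz": 0,"rx": 0,"ry": 0,"rz": -1.2,"hand": -1},{"tx": 0,"ty": 0,"tz": 0,"rx": 0,"ry": 0,"rz": -1.2,"hand": -1},{"tx": 0,"ty": 0,"tz": 0,"rx": 0,"ry": 0,"rz": -1.2,"hand": -1},{"tx": 0,"ty": 0,"tz": 0,"rx": 0,"ry": 0,"rz": -1.2,"hand": -1},{"tx": 0,"ty": 0,"tz": 0,"rx": 0,"ry": 0,"rz": -1.2,"hand": -1},{"tx": 0,"ty": 0,"tz": 0,"rx": 0,"ry": 0,"rz": -1.2,"hand": -1},{"tx": 0,"ty": 0,"tz": 0,"rx": 0,"ry": 0,"rz": -1.2,"hand": -1},{"tx": 0,"ty": 0,"tz": 0,"rx": 0,"ry": 0,"rz": -1.2,"hand": -1},{"tx": 0,"ty": 0,"tz": 0,"rx": 0,"ry": 0,"rz": -1.2,"hand": -1}])

```text
time: 2.0
ee_pos: [0.5146, -0.3587, 0.206]
eef_rot: [-0.0, 0.238, 0.971, 0.0]
contact_force: [0.1, 0.2, 0.6]
gripper_width: 0.0853
```

>>> arm_command(rows=[{"tx": 0,"ty": 0,"tz": 0,"rx": 0,"ry": 0,"rz": -1.2,"hand": -1},{"tx": 0,"ty": 0,"tz": 0,"rx": 0,"ry": 0,"rz": -1.2,"hand": -1},{"tx": 0,"ty": 0,"tz": 0,"rx": 0,"ry": 0,"rz": -1.2,"hand": -1},{"tx": 0,"ty": 0,"tz": 0,"rx": 0,"ry": 0,"rz": -1.2,"hand": -1},{"tx": 0,"ty": 0,"tz": 0,"rx": 0,"ry": 0,"rz": -1.2,"hand": -1},{"tx": 0,"ty": 0,"tz": 0,"rx": 0,"ry": 0,"rz": -1.2,"hand": -1},{"tx": 0,"ty": 0,"tz": 0,"rx": 0,"ry": 0,"rz": -1.2,"hand": -1},{"tx": 0,"ty": 0,"tz": 0,"rx": 0,"ry": 0,"rz": -1.2,"hand": -1},{"tx": 0,"ty": 0,"tz": 0,"rx": 0,"ry": 0,"rz": -1.2,"hand": -1},{"tx": 0,"ty": 0,"tz": 0,"rx": 0,"ry": 0,"rz": -1.2,"hand": -1}])

```text
time: 2.83
ee_pos: [0.5146, -0.3588, 0.206]
eef_rot: [-0.0, -0.352, 0.936, 0.0]
contact_force: [-0.6, -0.1, 0.3]
gripper_width: 0.0855
```

>>> arm_command(rows=[{"tx": 0,"ty": 0,"tz": 0,"rx": 0,"ry": 0,"rz": -0.76,"hand": -1},{"tx": 0,"ty": 0,"tz": 0,"rx": 0,"ry": 0,"rz": -0.76,"hand": -1},{"tx": 0,"ty": 0,"tz": 0,"rx": 0,"ry": 0,"rz": -0.76,"hand": -1},{"tx": 0,"ty": 0,"tz": 0,"rx": 0,"ry": 0,"rz": -0.76,"hand": -1},{"tx": 0,"ty": 0,"tz": 0,"rx": 0,"ry": 0,"rz": -0.76,"hand": -1},{"tx": 0,"ty": 0,"tz": 0,"rx": 0,"ry": 0,"rz": -0.76,"hand": -1},{"tx": 0,"ty": 0,"tz": 0,"rx": 0,"ry": 0,"rz": -0.76,"hand": -1},{"tx": 0,"ty": 0,"tz": 0,"rx": 0,"ry": 0,"rz": -0.76,"hand": -1}])

```text
time: 3.5
ee_pos: [0.5147, -0.3588, 0.2061]
eef_rot: [-0.0, -0.671, 0.742, 0.0]
contact_force: [0.4, -1.4, 0.3]
gripper_width: 0.0851
```

```bash
python3 - <<'E'
from h import *
s=ctrl.observe();print(s['time'],s['ee_pos'],s['eef_rot'],s['joint_positions'])
p,d,m=snap('wrist','w1')
print(proj(m,[.511,-.372,.0415]),proj(m,[.53,-.174,.0415]))
E
```

```text
3.5 [ 0.5146513  -0.35878936  0.20608403] [-4.35512547e-05 -6.70808569e-01  7.41630512e-01  2.11483903e-04] [-6.08815712e-01  4.58743308e-01  3.24781078e-02  1.14496285e+00
  1.01860037e-05 -2.07941278e+00]
(np.float64(325.14534158036867), np.float64(194.34782258952333)) (np.float64(325.61361816360915), np.float64(420.43552032012764))
```

View pics/w1.png

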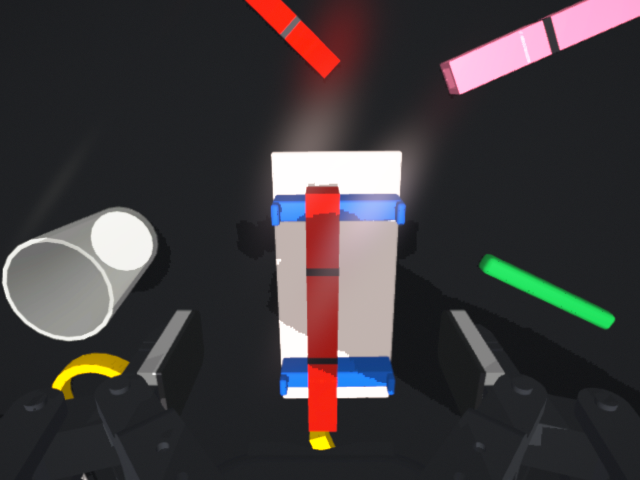

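The wrist view shows the bar on the rest running from (322,187) to (322,430), with the gripper axis well aligned. The −y end face is too oblique to judge directly, so I'll check pixel values of both end faces.

```bash
python3 - <<'E'
import cv2
p=cv2.imread('pics/w1.png')[:,:,::-1]
for v in range(182,198): print(v,[tuple(map(int,p[v,u])) for u in(308,312,322,332,336)])
s=cv2.imread('pics/side0.png')[:,:,::-1]
print('side face')
for v in range(228,246): print(v,[int(s[v,u,0]) for u in range(341,356)])
E
```

```text
182 [(255, 254, 254), (255, 254, 254), (255, 254, 254), (255, 254, 254), (255, 254, 254)]
183 [(249, 242, 238), (246, 237, 233), (255, 254, 254), (245, 237, 233), (245, 237, 233)]
184 [(226, 213, 208), (207, 192, 187), (245, 237, 233), (203, 189, 184), (206, 191, 186)]
185 [(219, 201, 196), (196, 179, 175), (203, 185, 180), (192, 175, 171), (194, 177, 173)]
186 [(185, 140, 136), (173, 124, 122), (169, 119, 116), (166, 116, 112), (168, 118, 114)]
187 [(160, 80, 79), (158, 75, 73), (153, 62, 59), (149, 54, 51), (150, 55, 53)]
188 [(154, 69, 68), (153, 65, 63), (148, 51, 48), (146, 42, 39), (145, 41, 38)]
189 [(154, 69, 67), (152, 64, 62), (147, 50, 47), (145, 41, 38), (145, 42, 39)]
190 [(155, 67, 66), (154, 63, 61), (148, 49, 46), (146, 40, 37), (147, 43, 40)]
191 [(156, 65, 65), (155, 61, 59), (149, 47, 45), (148, 42, 39), (149, 42, 40)]
192 [(158, 65, 63), (156, 60, 58), (150, 46, 45), (151, 41, 38), (152, 43, 41)]
193 [(191, 66, 63), (190, 60, 57), (180, 47, 44), (187, 44, 38), (187, 46, 42)]
194 [(245, 68, 62), (245, 63, 55), (244, 53, 43), (244, 50, 39), (244, 52, 42)]
195 [(251,
[... 950 characters left out ...]
1, 109, 143, 149, 148, 148, 152, 149, 149, 145, 147, 145, 148, 150, 148]
238 [78, 105, 139, 147, 147, 146, 146, 146, 145, 147, 151, 150, 150, 150, 147]
239 [76, 110, 139, 146, 147, 143, 145, 146, 144, 147, 146, 148, 147, 149, 149]
240 [118, 135, 141, 139, 141, 146, 144, 145, 149, 148, 150, 148, 154, 152, 147]
241 [216, 190, 161, 136, 133, 138, 141, 144, 147, 146, 152, 153, 151, 137, 123]
242 [255, 245, 229, 184, 152, 136, 135, 135, 146, 147, 147, 145, 131, 107, 94]
243 [250, 250, 251, 241, 227, 181, 153, 139, 132, 138, 135, 125, 105, 81, 74]
244 [247, 247, 248, 249, 250, 240, 227, 178, 143, 132, 110, 83, 76, 71, 74]
245 [246, 246, 247, 247, 249, 250, 253, 231, 181, 152, 131, 108, 88, 75, 73]
```

>>> arm_command(rows=[{"tx": 0.08,"ty": 0,"tz": 0,"rx": 0,"ry": -0.5,"rz": 0,"hand": -1},{"tx": 0.08,"ty": 0,"tz": 0,"rx": 0,"ry": -0.5,"rz": 0,"hand": -1},{"tx": 0.08,"ty": 0,"tz": 0,"rx": 0,"ry": -0.5,"rz": 0,"hand": -1},{"tx": 0.08,"ty": 0,"tz": 0,"rx": 0,"ry": -0.5,"rz": 0,"hand": -1},{"tx": 0.08,"ty": 0,"tz": 0,"rx": 0,"ry": -0.5,"rz": 0,"hand": -1},{"tx": 0.08,"ty": 0,"tz": 0,"rx": 0,"ry": -0.5,"rz": 0,"hand": -1}])

```text
time: 4.05
ee_pos: [0.5062, -0.4401, 0.2019]
eef_rot: [0.183, -0.649, 0.719, 0.168]
contact_force: [0.5, 0.1, -0.4]
gripper_width: 0.0857
```

```bash
python3 - <<'E'
from h import *
p,d,m=snap('wrist','w2')
u,v=map(int,proj(m,[.511,-.372,.0415])); print(u,v)
c=p[max(v-50,0):v+50,max(u-65,0):u+65]; cv2.imwrite('pics/c2.png',cv2.resize(c,None,fx=4,fy=4)[:,:,::-1])
E
```

```text
324 185
```

View pics/c2.png

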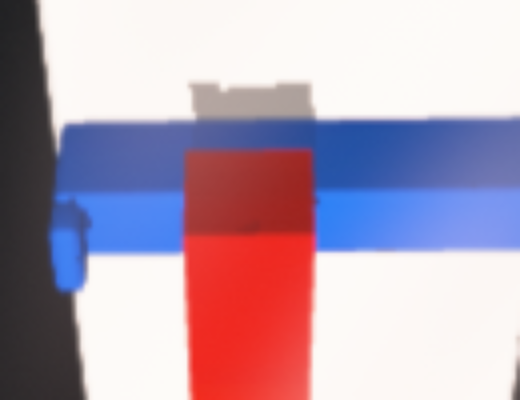

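This tilted crop shows a uniformly dark red end face at (250,190), with no obvious socket. Depth should settle it, since the socket is 50 mm deep.

```bash
python3 - <<'E'
from h import *
p,d,m=snap('wrist'); u,v=324,185
for vv in range(v-18,v+16,2): print(vv,[tuple(np.round(pt(m,d,uu,vv)[1:],3)) for uu in(312,318,324,330,336)], p[vv,324])
s,ds,ms=snap('side'); print('side')
for vv in range(230,246,2): print(vv,[tuple(np.round(pt(ms,ds,uu,vv)[1:],3)) for uu in range(343,356,3)])
E
```

```text
167 [(np.float64(-0.365), np.float64(0.015)), (np.float64(-0.366), np.float64(0.015)), (np.float64(-0.365), np.float64(0.015)), (np.float64(-0.365), np.float64(0.016)), (np.float64(-0.364), np.float64(0.016))] [ 68  86 151]
169 [(np.float64(-0.377), np.float64(0.031)), (np.float64(-0.377), np.float64(0.032)), (np.float64(-0.377), np.float64(0.032)), (np.float64(-0.376), np.float64(0.032)), (np.float64(-0.374), np.float64(0.031))] [140  67  92]
171 [(np.float64(-0.377), np.float64(0.034)), (np.float64(-0.376), np.float64(0.033)), (np.float64(-0.376), np.float64(0.034)), (np.float64(-0.375), np.float64(0.033)), (np.float64(-0.375), np.float64(0.034))] [163  56  53]
173 [(np.float64(-0.377), np.float64(0.036)), (np.float64(-0.377), np.float64(0.036)), (np.float64(-0.375), np.float64(0.035)), (np.float64(-0.375), np.float64(0.035)), (np.float64(-0.375), np.float64(0.036))] [160  54  51]
175 [(np.float64(-0.376), np.float64(0.038)), (np.float64(-0.375), np.float64(0.037)), (np.float64(-0.376), np.float64(0.039)), (np.float64(-0.375), np.float64(0.037)), (np.float64(-0.375), np.float64(0.0
[... 3676 characters left out ...]
p.float64(-0.18), np.float64(0.043)), (np.float64(-0.189), np.float64(0.039))]
240 [(np.float64(-0.172), np.float64(0.034)), (np.float64(-0.175), np.float64(0.035)), (np.float64(-0.174), np.float64(0.04)), (np.float64(-0.177), np.float64(0.04)), (np.float64(-0.188), np.float64(0.035))]
242 [(np.float64(-0.199), np.float64(0.007)), (np.float64(-0.174), np.float64(0.031)), (np.float64(-0.17), np.float64(0.037)), (np.float64(-0.177), np.float64(0.035)), (np.float64(-0.2), np.float64(0.02))]
244 [(np.float64(-0.192), np.float64(0.008)), (np.float64(-0.197), np.float64(0.007)), (np.float64(-0.201), np.float64(0.007)), (np.float64(-0.199), np.float64(0.012)), (np.float64(-0.2), np.float64(0.015))]
```

The −y face is flat all over (y = −0.376), so it is the closed end. The side depth shows a recess in the +y face, so the mouth faces +y. I'll turn the hand half round so the camera sits on the mouth side, and look there.

>>> arm_command(rows=[{"tx": -0.3,"ty": 0.004,"tz": 0.163,"rx": 0,"ry": 0.5,"rz": 0,"hand": -1},{"tx": -0.3,"ty": 0.004,"tz": 0.163,"rx": 0,"ry": 0.5,"rz": 0,"hand": -1},{"tx": -0.3,"ty": 0.004,"tz": 0.163,"rx": 0,"ry": 0.5,"rz": 0,"hand": -1},{"tx": -0.3,"ty": 0.004,"tz": 0.163,"rx": 0,"ry": 0.5,"rz": 0,"hand": -1},{"tx": -0.3,"ty": 0.004,"tz": 0.163,"rx": 0,"ry": 0.5,"rz": 0,"hand": -1},{"tx": -0.3,"ty": 0.004,"tz": 0.163,"rx": 0,"ry": 0.5,"rz": 0,"hand": -1},{"tx": -0.3,"ty": 0.004,"tz": 0.163,"rx": 0,"ry": 0.5,"rz": 0,"hand": -1},{"tx": -0.3,"ty": 0.004,"tz": 0.163,"rx": 0,"ry": 0.5,"rz": 0,"hand": -1},{"tx": -0.3,"ty": 0.004,"tz": 0.163,"rx": 0,"ry": 0.5,"rz": 0,"hand": -1}])

```text
time: 4.95
ee_pos: [0.5352, -0.092, 0.2107]
eef_rot: [0.003, -0.674, 0.739, -0.002]
contact_force: [-1.1, -0.6, 1.0]
gripper_width: 0.0854
```

>>> arm_command(rows=[{"tx": 0,"ty": 0,"tz": 0,"rx": 0,"ry": 0,"rz": 1.05,"hand": -1},{"tx": 0,"ty": 0,"tz": 0,"rx": 0,"ry": 0,"rz": 1.05,"hand": -1},{"tx": 0,"ty": 0,"tz": 0,"rx": 0,"ry": 0,"rz": 1.05,"hand": -1},{"tx": 0,"ty": 0,"tz": 0,"rx": 0,"ry": 0,"rz": 1.05,"hand": -1},{"tx": 0,"ty": 0,"tz": 0,"rx": 0,"ry": 0,"rz": 1.05,"hand": -1},{"tx": 0,"ty": 0,"tz": 0,"rx": 0,"ry": 0,"rz": 1.05,"hand": -1},{"tx": 0,"ty": 0,"tz": 0,"rx": 0,"ry": 0,"rz": 1.05,"hand": -1},{"tx": 0,"ty": 0,"tz": 0,"rx": 0,"ry": 0,"rz": 1.05,"hand": -1},{"tx": 0,"ty": 0,"tz": 0,"rx": 0,"ry": 0,"rz": 1.05,"hand": -1}])

```text
time: 5.7
ee_pos: [0.5356, -0.0965, 0.2104]
eef_rot: [0.003, -0.209, 0.978, -0.001]
contact_force: [-0.5, -0.1, -0.6]
gripper_width: 0.0854
```

>>> arm_command(rows=[{"tx": 0,"ty": 0,"tz": 0,"rx": 0,"ry": 0,"rz": 1.05,"hand": -1},{"tx": 0,"ty": 0,"tz": 0,"rx": 0,"ry": 0,"rz": 1.05,"hand": -1},{"tx": 0,"ty": 0,"tz": 0,"rx": 0,"ry": 0,"rz": 1.05,"hand": -1},{"tx": 0,"ty": 0,"tz": 0,"rx": 0,"ry": 0,"rz": 1.05,"hand": -1},{"tx": 0,"ty": 0,"tz": 0,"rx": 0,"ry": 0,"rz": 1.05,"hand": -1},{"tx": 0,"ty": 0,"tz": 0,"rx": 0,"ry": 0,"rz": 1.05,"hand": -1},{"tx": 0,"ty": 0,"tz": 0,"rx": 0,"ry": 0,"rz": 1.05,"hand": -1},{"tx": 0,"ty": 0,"tz": 0,"rx": 0,"ry": 0,"rz": 1.05,"hand": -1},{"tx": 0,"ty": 0,"tz": 0,"rx": 0,"ry": 0,"rz": 1.05,"hand": -1}])

```text
time: 6.45
ee_pos: [0.5356, -0.0965, 0.2104]
eef_rot: [0.003, 0.31, 0.951, 0.0]
contact_force: [0.1, -0.3, 0.2]
gripper_width: 0.0854
```

>>> arm_command(rows=[{"tx": 0,"ty": 0,"tz": 0,"rx": 0,"ry": 0,"rz": 1.04,"hand": -1},{"tx": 0,"ty": 0,"tz": 0,"rx": 0,"ry": 0,"rz": 1.04,"hand": -1},{"tx": 0,"ty": 0,"tz": 0,"rx": 0,"ry": 0,"rz": 1.04,"hand": -1},{"tx": 0,"ty": 0,"tz": 0,"rx": 0,"ry": 0,"rz": 1.04,"hand": -1},{"tx": 0,"ty": 0,"tz": 0,"rx": 0,"ry": 0,"rz": 1.04,"hand": -1},{"tx": 0,"ty": 0,"tz": 0,"rx": 0,"ry": 0,"rz": 1.04,"hand": -1},{"tx": 0,"ty": 0,"tz": 0,"rx": 0,"ry": 0,"rz": 1.04,"hand": -1},{"tx": 0,"ty": 0,"tz": 0,"rx": 0,"ry": 0,"rz": 1.04,"hand": -1},{"tx": 0,"ty": 0,"tz": 0,"rx": 0,"ry": 0,"rz": 1.04,"hand": -1}])

```text
time: 7.2
ee_pos: [0.5356, -0.0965, 0.2104]
eef_rot: [0.003, 0.741, 0.671, 0.002]
contact_force: [-0.2, -0.0, -0.5]
gripper_width: 0.0856
```

>>> arm_command(rows=[{"tx": 0,"ty": 0,"tz": 0,"rx": 0,"ry": -0.5,"rz": 0,"hand": -1},{"tx": 0,"ty": 0,"tz": 0,"rx": 0,"ry": -0.5,"rz": 0,"hand": -1},{"tx": 0,"ty": 0,"tz": 0,"rx": 0,"ry": -0.5,"rz": 0,"hand": -1},{"tx": 0,"ty": 0,"tz": 0,"rx": 0,"ry": -0.5,"rz": 0,"hand": -1},{"tx": 0,"ty": 0,"tz": 0,"rx": 0,"ry": -0.5,"rz": 0,"hand": -1}])

```text
time: 7.62
ee_pos: [0.5354, -0.0936, 0.2083]
eef_rot: [0.169, 0.715, 0.654, -0.182]
contact_force: [0.3, 0.7, -0.6]
gripper_width: 0.0853
```

```bash
python3 - <<'E'
from h import *
s=ctrl.observe();print(s['time'],s['ee_pos'],s['eef_rot'],s['joint_positions'])
p,d,m=snap('wrist','w3')
u,v=map(int,proj(m,[.53,-.174,.0415])); print(u,v)
for vv in range(v-18,v+16,3): print(vv,[tuple(map(float,np.round(pt(m,d,uu,vv)[1:],3))) for uu in range(u-12,u+13,6)], p[vv,u])
E
```

```text
7.6167 [ 0.53540016 -0.09360675  0.20828236] [ 0.16857168  0.71483404  0.65379621 -0.18206152] [ 0.08733355  0.36798625 -0.20909206  1.08639297 -0.49355652  1.77062799]
321 191
173 [(-0.185, 0.006), (-0.186, 0.006), (-0.186, 0.006), (-0.186, 0.007), (-0.186, 0.007)] [169 156 151]
176 [(-0.188, 0.006), (-0.188, 0.007), (-0.189, 0.007), (-0.189, 0.006), (-0.189, 0.007)] [170 157 152]
179 [(-0.191, 0.007), (-0.193, 0.005), (-0.192, 0.007), (-0.192, 0.006), (-0.193, 0.006)] [169 156 151]
182 [(-0.194, 0.006), (-0.174, 0.031), (-0.173, 0.032), (-0.175, 0.03), (-0.175, 0.03)] [155 108 104]
185 [(-0.197, 0.007), (-0.174, 0.035), (-0.174, 0.034), (-0.175, 0.034), (-0.175, 0.034)] [142  40  37]
188 [(-0.199, 0.009), (-0.176, 0.035), (-0.176, 0.035), (-0.177, 0.035), (-0.178, 0.035)] [140  38  35]
191 [(-0.173, 0.041), (-0.18, 0.034), (-0.18, 0.035), (-0.18, 0.035), (-0.181, 0.034)] [139  36  34]
194 [(-0.173, 0.045), (-0.183, 0.034), (-0.182, 0.035), (-0.185, 0.033), (-0.184, 0.034)] [138  34  32]
197 [(-0.173, 0.048), (-0.185, 0.035), (-0.186, 0.035), (-0.188, 0.033), (-0.187, 0.035)] [139  33  31]
200 [(-0.175, 0.05), (-0.174, 0.05), (-0.174, 0.051), (-0.175, 0.051), (-0.175, 0.051)] [141  34  31]
203 [(-0.174, 0.054), (-0.175, 0.053), (-0.175, 0.053), (-0.176, 0.053), (-0.175, 0.054)] [207  38  30]
206 [(-0.177, 0.054), (-0.177, 0.054), (-0.178, 0.053), (-0.179, 0.053), (-0.178, 0.054)] [239  41  29]
```

View pics/w3.png

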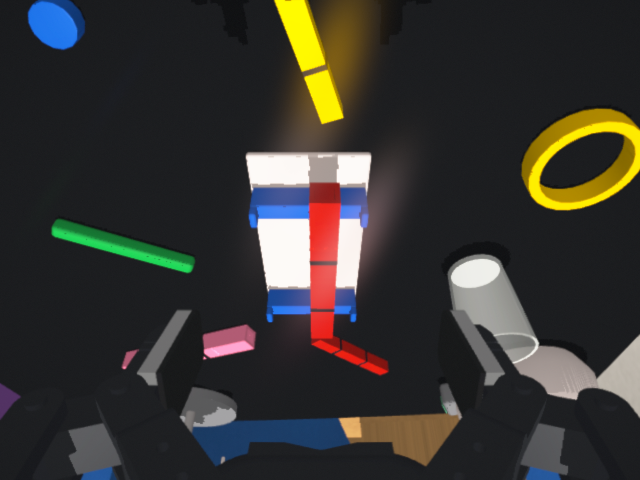

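The depth recess in the face (z 0.035 socket floor) confirms the mouth is at the +y end, at pixel (322,190). Moving over the bar's middle.

>>> arm_command(rows=[{"tx": -0.131,"ty": 0.003,"tz": 0.137,"rx": 0,"ry": 0.5,"rz": 0,"hand": -1},{"tx": -0.131,"ty": 0.003,"tz": 0.137,"rx": 0,"ry": 0.5,"rz": 0,"hand": -1},{"tx": -0.131,"ty": 0.003,"tz": 0.137,"rx": 0,"ry": 0.5,"rz": 0,"hand": -1},{"tx": -0.131,"ty": 0.003,"tz": 0.137,"rx": 0,"ry": 0.5,"rz": 0,"hand": -1},{"tx": -0.131,"ty": 0.003,"tz": 0.137,"rx": 0,"ry": 0.5,"rz": 0,"hand": -1},{"tx": -0.131,"ty": 0.003,"tz": 0.137,"rx": 0,"ry": 0.5,"rz": 0,"hand": -1},{"tx": -0.131,"ty": 0.003,"tz": 0.137,"rx": 0,"ry": 0.5,"rz": 0,"hand": -1},{"tx": -0.131,"ty": 0.003,"tz": 0.137,"rx": 0,"ry": 0.5,"rz": 0,"hand": -1}])

```text
time: 8.33
ee_pos: [0.5217, -0.2781, 0.1516]
eef_rot: [0.001, 0.74, 0.672, 0.001]
contact_force: [0.3, 0.5, 0.2]
gripper_width: 0.0857
```

```bash
cat >> h.py <<'E'
from scipy.spatial.transform import Rotation as Ro
def st():
    s=ctrl.observe(); q=s['eef_rot']; R=Ro.from_quat([q[1],q[2],q[3],q[0]]).as_matrix()
    return s,np.array(s['ee_pos']),R
def redmask(p):
    h=cv2.cvtColor(p,cv2.COLOR_RGB2HSV); k=(((h[...,0]<8)|(h[...,0]>172))&(h[...,1]>150)&(h[...,2]>190)).astype(np.uint8)
    return cv2.morphologyEx(k,cv2.MORPH_CLOSE,np.ones((7,7)))
def redtop(p,m,z):
    c,_=cv2.findContours(redmask(p),0,cv2.CHAIN_APPROX_NONE); c=max(c,key=cv2.contourArea)
    W=np.array([onz(m,*q[0],z)[:2] for q in c],np.float32); r=cv2.minAreaRect(W*1000); b=cv2.boxPoints(r)/1000
    return np.array(r[0])/1000,np.array(r[1]),b,c
E
python3 - <<'E'
from h import *
s,e,R=st(); print(s['time'],e,'heading',np.arctan2(R[1,0],R[0,0]),s['joint_positions'])
p,d,m=snap('wrist','w4'); c,sz,b,_=redtop(p,m,.053); print(c,sz,b)
t,d,mt=snap('top'); 
E
```

```text
8.3333 [ 0.52165828 -0.27814981  0.15157308] heading 1.4743943636500807 [-0.49049777  0.4298538  -0.16466982  0.97330737  0.00128452  1.1767025 ]
[ 0.51506055 -0.34900409] [52.91656113 22.63886261] [[ 0.5011825  -0.3742146 ]
 [ 0.5237106  -0.37645122]
 [ 0.5289386  -0.3237936 ]
 [ 0.5064105  -0.32155696]]
```

>>> arm_command(rows=[{"tx": 0.003,"ty": 0,"tz": 0.04,"rx": 0,"ry": 0,"rz": 0,"hand": -1},{"tx": 0.003,"ty": 0,"tz": 0.07,"rx": 0,"ry": 0,"rz": 0,"hand": -1},{"tx": 0.003,"ty": 0,"tz": 0.09,"rx": 0,"ry": 0,"rz": 0,"hand": -1},{"tx": 0.003,"ty": 0,"tz": 0.1,"rx": 0,"ry": 0,"rz": 0,"hand": -1},{"tx": 0.003,"ty": 0,"tz": 0.104,"rx": 0,"ry": 0,"rz": 0,"hand": -1},{"tx": 0.003,"ty": 0,"tz": 0.104,"rx": 0,"ry": 0,"rz": 0,"hand": -1}])

```text
time: 8.93
ee_pos: [0.5225, -0.2741, 0.0457]
eef_rot: [-0.0, 0.74, 0.673, 0.0]
contact_force: [0.3, 0.9, 0.2]
gripper_width: 0.0855
```

>>> arm_command(newtons=120, rows=[{"tx": 0,"ty": 0,"tz": 0,"rx": 0,"ry": 0,"rz": 0,"hand": 0.3},{"tx": 0,"ty": 0,"tz": 0,"rx": 0,"ry": 0,"rz": 0,"hand": 0.3},{"tx": 0,"ty": 0,"tz": 0,"rx": 0,"ry": 0,"rz": 0,"hand": 0.3},{"tx": 0,"ty": 0,"tz": 0,"rx": 0,"ry": 0,"rz": 0,"hand": 1},{"tx": 0,"ty": 0,"tz": 0,"rx": 0,"ry": 0,"rz": 0,"hand": 1},{"tx": 0,"ty": 0,"tz": 0,"rx": 0,"ry": 0,"rz": 0,"hand": 1},{"tx": 0,"ty": 0,"tz": 0,"rx": 0,"ry": 0,"rz": 0,"hand": 1},{"tx": 0,"ty": 0,"tz": 0,"rx": 0,"ry": 0,"rz": 0,"hand": 1}])

```text
time: 9.6
ee_pos: [0.5226, -0.2758, 0.0467]
eef_rot: [0.001, 0.74, 0.672, 0.0]
contact_force: [-1.3, 1.1, 5.6]
gripper_width: 0.0215
```

>>> arm_command(rows=[{"tx": 0,"ty": 0,"tz": -0.01,"rx": 0,"ry": 0,"rz": 0,"hand": 1},{"tx": 0,"ty": 0,"tz": -0.04,"rx": 0,"ry": 0,"rz": 0,"hand": 1},{"tx": 0,"ty": 0,"tz": -0.08,"rx": 0,"ry": 0,"rz": 0,"hand": 1},{"tx": 0,"ty": 0,"tz": -0.12,"rx": 0,"ry": 0,"rz": 0,"hand": 1},{"tx": 0,"ty": 0,"tz": -0.155,"rx": 0,"ry": 0,"rz": 0,"hand": 1},{"tx": 0,"ty": 0,"tz": -0.155,"rx": 0,"ry": 0,"rz": 0,"hand": 1}])

```text
time: 10.1
ee_pos: [0.5259, -0.2774, 0.209]
eef_rot: [0.006, 0.74, 0.672, 0.002]
contact_force: [1.3, -0.9, -0.9]
gripper_width: 0.0212
```

>>> arm_command(rows=[{"tx": 0.03,"ty": 0,"tz": 0,"rx": 0,"ry": 0,"rz": -0.08,"hand": 1},{"tx": 0.06,"ty": 0,"tz": 0,"rx": 0,"ry": 0,"rz": -0.16,"hand": 1},{"tx": 0.1,"ty": 0,"tz": 0,"rx": 0,"ry": 0,"rz": -0.25,"hand": 1},{"tx": 0.14,"ty": 0,"tz": 0,"rx": 0,"ry": 0,"rz": -0.35,"hand": 1},{"tx": 0.18,"ty": 0,"tz": 0,"rx": 0,"ry": 0,"rz": -0.45,"hand": 1},{"tx": 0.22,"ty": 0,"tz": 0,"rx": 0,"ry": 0,"rz": -0.55,"hand": 1},{"tx": 0.26,"ty": 0,"tz": 0,"rx": 0,"ry": 0,"rz": -0.65,"hand": 1},{"tx": 0.29,"ty": 0,"tz": 0,"rx": 0,"ry": 0,"rz": -0.73,"hand": 1},{"tx": 0.31,"ty": -0.001,"tz": 0,"rx": 0,"ry": 0,"rz": -0.765,"hand": 1},{"tx": 0.31,"ty": -0.001,"tz": 0,"rx": 0,"ry": 0,"rz": -0.765,"hand": 1}])

```text
time: 10.93
ee_pos: [0.5504, 0.0373, 0.2001]
eef_rot: [-0.001, 0.433, 0.901, 0.001]
contact_force: [1.1, -0.7, -2.2]
gripper_width: 0.0213
```

```bash
python3 - <<'E'
from h import *
s,e,R=st(); print(s['time'],e,'heading',np.arctan2(R[1,0],R[0,0]),s['joint_positions'])
p,d,m=snap('wrist','w5'); np.save('w5d.npy',d)
import pickle; pickle.dump((m,e,R),open('w5m.pkl','wb'))
for w in([.537,.164,.098],[.587,.102,.098]): print(proj(m,w))
E
```

```text
10.9333 [0.55044099 0.03728583 0.20012844] heading 2.2459669248753373 [ 0.06648421  0.33505391 -0.18026179  1.05645506  0.00214887  0.96210939]
(np.float64(460.0074880703707), np.float64(35.706267895616435))
(np.float64(446.71657627730644), np.float64(193.69930471772966))
```

View pics/w5.png

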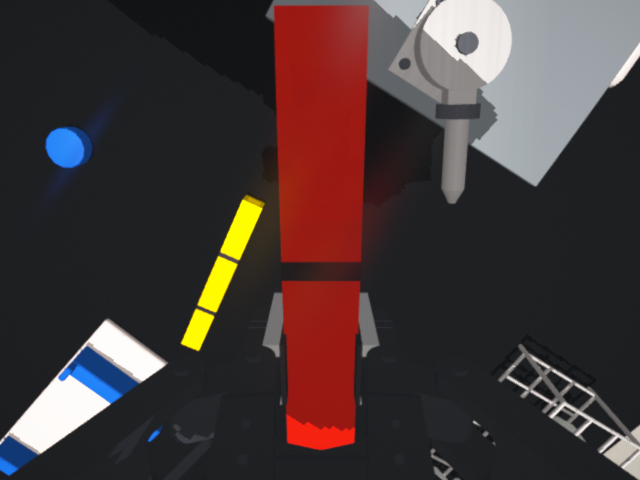

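The wrist view is clear: hub hole (467,43), collar (458,111), stub tip (452,203), bar mouth edge at row 6 between columns 275 and 368. I'll measure both axes from edges.

```bash
cat > m5.py <<'E'
from h import *
import pickle
p=cv2.imread('pics/w5.png')[:,:,::-1]; m,e,R=pickle.load(open('w5m.pkl','rb'))
g=cv2.GaussianBlur(p,(3,3),0).astype(float)
def edges(sig,v,u0,u1): # strongest rising & falling between
    x=np.gradient(sig[v,u0:u1]); return u0+np.argmax(x),u0+np.argmin(x)
gray=g.mean(2); print('rows',[(v,edges(gray,v,430,480)) for v in range(124,204,6)])
red=g[...,0]-g[...,2]; print('bar',[(v,edges(red,v,250,390)) for v in range(12,250,30)])
print('tipcol',[int(gray[v,452]) for v in range(190,212)])
print('collar col459',[(v,int(gray[v,459])) for v in range(98,128,2)])
print('mouthcol',[(v,int(g[v,320,0])) for v in range(0,16)])
E
python3 m5.py
```

```text
rows [(124, (np.int64(438), np.int64(468))), (130, (np.int64(444), np.int64(468))), (136, (np.int64(444), np.int64(467))), (142, (np.int64(473), np.int64(467))), (148, (np.int64(476), np.int64(467))), (154, (np.int64(443), np.int64(466))), (160, (np.int64(443), np.int64(466))), (166, (np.int64(442), np.int64(466))), (172, (np.int64(442), np.int64(465))), (178, (np.int64(442), np.int64(465))), (184, (np.int64(441), np.int64(464))), (190, (np.int64(442), np.int64(463))), (196, (np.int64(445), np.int64(459))), (202, (np.int64(448), np.int64(455)))]
bar [(12, (np.int64(274), np.int64(368))), (42, (np.int64(274), np.int64(367))), (72, (np.int64(275), np.int64(366))), (102, (np.int64(276), np.int64(366))), (132, (np.int64(277), np.int64(365))), (162, (np.int64(278), np.int64(364))), (192, (np.int64(278), np.int64(363))), (222, (np.int64(279), np.int64(256)))]
tipcol [131, 128, 126, 126, 126, 126, 124, 123, 123, 123, 123, 121, 111, 83, 51, 35, 32, 32, 32, 32, 32, 32]
collar col459 [(98, 139), (100, 139), (102, 137), (104, 102), (106, 66), (108, 64), (110, 64), (112, 64), (114, 64), (116, 64), (118, 80), (120, 131), (122, 138), (124, 139), (126, 139)]
mouthcol [(0, 97), (1, 97), (2, 97), (3, 98), (4, 107), (5, 127), (6, 146), (7, 153), (8, 154), (9, 154), (10, 154), (11, 154), (12, 154), (13, 154), (14, 154), (15, 154)]
```

```bash
cat >> m5.py <<'E'
print('---')
d=np.load('w5d.npy')
def tl(w): return R.T@(np.asarray(w)-e)
zb=e[2]+.0063
B=np.array([[ (a+b)/2+.0,v] for v,a,b in[(12,274,368),(42,274,367),(72,275,366),(102,276,366),(132,277,365),(162,278,364),(192,278,363)]])
b=np.array([tl(onz(m,u,v,zb)) for u,v in B]); f=np.polyfit(b[:,0],b[:,1],1); print('bar tool y=f(x)',f,b[[0,-1]].round(4))
print('bar width',[np.linalg.norm(onz(m,274,12,zb)-onz(m,368,12,zb)),np.linalg.norm(onz(m,278,192,zb)-onz(m,363,192,zb))],'mouth',tl(onz(m,321,5,zb)))
print('bar depth top z(tool)',[tl(pt(m,d,320,v)).round(4) for v in(12,60,120,180,230)])
S=np.array([[ (a+b)/2,v] for v,a,b in[(130,444,468),(136,444,467),(154,443,466),(160,443,466),(166,442,466),(172,442,465),(178,442,465),(184,441,464)]])
w=np.array([onz(m,u,v,.098) for u,v in S]); fs=np.polyfit(w[:,1],w[:,0],1); 
dirn=np.array([-fs[0],-1]);dirn=dirn/np.linalg.norm(dirn); print('stub dir',dirn,'heading',np.arctan2(dirn[1],dirn[0]))
print('width',np.linalg.norm(onz(m,443,160,.098)-onz(m,466,160,.098)))
tip=onz(m,452,203.2,.098)
y=tip[1]; tip=np.array([np.polyval(fs,y),y]); print('tip',tip,'pivot from tip',tip-.08*dirn,'hub hole',onz(m,467,43,.108))
print('collar',[onz(m,458,118.5,z)[:2].round(4) for z in(.098,.109)],'exp',tip-.045*dirn)
print('stub depth',[tuple(pt(m,d,int(u),int(v)).round(4)) for u,v in S[::2]])
E
python3 m5.py | sed '1,/---/d'
```

```text
bar tool y=f(x) [0.00115727 0.00011151] [[ 0.0995  0.0003 -0.0061]
 [ 0.0543  0.0001 -0.0062]]
bar width [np.float64(0.023001821565971584), np.float64(0.02342382028720278)] mouth [ 0.10109585  0.00027936 -0.00606534]
bar depth top z(tool) [array([ 0.0994,  0.    , -0.0068]), array([ 0.0884,  0.    , -0.0063]), array([ 0.0737, -0.    , -0.0069]), array([ 0.0577, -0.    , -0.006 ]), array([ 0.0434, -0.0001, -0.0064])]
stub dir [ 0.65306202 -0.75730443] heading -0.8591755856327306
width 0.012373394391276672
tip [0.59277547 0.09996823] pivot from tip [0.54053051 0.16055258] hub hole [0.54010503 0.16091652 0.108     ]
collar [array([0.5639, 0.1346]), array([0.5607, 0.1329])] exp [0.56338768 0.13404693]
stub depth [(np.float64(0.5647), np.float64(0.1287), np.float64(0.106)), (np.float64(0.573), np.float64(0.1195), np.float64(0.1038)), (np.float64(0.5771), np.float64(0.115), np.float64(0.1047)), (np.float64(0.5811), np.float64(0.1101), np.float64(0.1046))]
```

>>> arm_command(rows=[{"tx": -0.03,"ty": 0.02,"tz": 0,"rx": 0,"ry": 0,"rz": -0.01,"hand": 1},{"tx": -0.06,"ty": 0.04,"tz": 0,"rx": 0,"ry": 0,"rz": -0.02,"hand": 1},{"tx": -0.085,"ty": 0.065,"tz": 0,"rx": 0,"ry": 0,"rz": -0.037,"hand": 1},{"tx": -0.0983,"ty": 0.0767,"tz": 0.02,"rx": 0,"ry": 0,"rz": -0.037,"hand": 1},{"tx": -0.0983,"ty": 0.0767,"tz": 0.045,"rx": 0,"ry": 0,"rz": -0.037,"hand": 1},{"tx": -0.0983,"ty": 0.0767,"tz": 0.07,"rx": 0,"ry": 0,"rz": -0.037,"hand": 1},{"tx": -0.0983,"ty": 0.0767,"tz": 0.09,"rx": 0,"ry": 0,"rz": -0.037,"hand": 1},{"tx": -0.0983,"ty": 0.0767,"tz": 0.097,"rx": 0,"ry": 0,"rz": -0.037,"hand": 1},{"tx": -0.0983,"ty": 0.0767,"tz": 0.097,"rx": 0,"ry": 0,"rz": -0.037,"hand": 1},{"tx": -0.0983,"ty": 0.0767,"tz": 0.097,"rx": 0,"ry": 0,"rz": -0.037,"hand": 1}])

```text
time: 11.82
ee_pos: [0.6719, 0.0029, 0.1038]
eef_rot: [-0.0, 0.42, 0.908, -0.0]
contact_force: [0.7, -0.4, -2.1]
gripper_width: 0.0209
```

```bash
cat > go.py <<'E'
from h import *
import sys
P=np.array([.5403,.1607])
def rep():
    s,e,R=st(); v=e[:2]-P; r=np.hypot(*v); th=np.arctan2(v[1],v[0]); hd=np.arctan2(R[1,0],R[0,0])
    dr=hd-np.pi; dr=(dr+np.pi)%(2*np.pi)-np.pi
    f=R.T@s['contact_force']; mo=R.T@s['moment']
    print('t %.2f r %.4f th %.4f bar-dir %.4f (q_th %.3f q_bar %.3f) z %.4f tilt %s'%(s['time'],r,th,dr,-.859-th,-.859-dr,e[2],np.round(R[2,:2],4)))
    print('e',e.round(4),'Ftool',f.round(1),'Mtool',mo.round(2),'Mz/Fy %.3f'%(mo[2]/f[1] if abs(f[1])>1 else 0),'w',round(s['gripper_width'],4))
    return s,e,R
if __name__=='__main__':
    s,e,R=rep()
    if len(sys.argv)>2: # target r, th[, hd lead]
        r,q=float(sys.argv[1]),float(sys.argv[2]); z=.1031
        a=-.859-q; g=np.array([P[0]+r*np.cos(a),P[1]+r*np.sin(a),z]); print('shift tool',(R.T@(g-e)).round(4))
        hd=np.arctan2(R[1,0],R[0,0]); x=(a+np.pi-hd+np.pi)%(2*np.pi)-np.pi; print('rz',round(-x,4))
E
python3 go.py .201 0
```

```text
t 11.82 r 0.2055 th -0.8758 bar-dir -0.8660 (q_th 0.017 q_bar 0.007) z 0.1038 tilt [ 0.0002 -0.0006]
e [0.6719 0.0029 0.1038] Ftool [-0.8  0.3  2.1] Mtool [-0.01  0.   -0.01] Mz/Fy 0.000 w 0.0209
shift tool [0.0045 0.0034 0.0007]
rz -0.007
```

>>> arm_command(rows=[{"tx": 0.0045,"ty": 0.0034,"tz": 0.0007,"rx": 0,"ry": 0,"rz": -0.007,"hand": 1},{"tx": 0.0045,"ty": 0.0034,"tz": 0.0007,"rx": 0,"ry": 0,"rz": -0.007,"hand": 1},{"tx": 0.0045,"ty": 0.0034,"tz": 0.0007,"rx": 0,"ry": 0,"rz": -0.007,"hand": 1},{"tx": 0.0045,"ty": 0.0034,"tz": 0.0007,"rx": 0,"ry": 0,"rz": -0.007,"hand": 1}])

```text
time: 12.15
ee_pos: [0.6723, 0.0096, 0.1042]
eef_rot: [0.001, 0.416, 0.91, 0.0]
contact_force: [-0.3, -0.4, -2.3]
gripper_width: 0.0211
```

```bash
python3 go.py .201 0; python3 - <<'E'
from h import *
t,d,m=snap('top','t2'); s,ds,ms=snap('side','s2')
P=np.array([.5403,.1607])
for w in([.5403,.1607,.098],[.5926,.1,.098],[.6063,.084,.098]): print('top',np.round(proj(m,w),1),'side',np.round(proj(ms,w),1))
A=cv2.resize(t[170:260,190:310],(480,360),interpolation=cv2.INTER_CUBIC);
u,v=map(int,proj(ms,[.60,.09,.098])); B=cv2.resize(s[v-28:v+28,u-24:u+24],(309,360),interpolation=cv2.INTER_CUBIC)
cv2.imwrite('pics/c3.png',np.hstack([A,B])[:,:,::-1]); print(u,v)
E
```

```text
t 12.15 r 0.2006 th -0.8525 bar-dir -0.8574 (q_th -0.006 q_bar -0.002) z 0.1042 tilt [-0.0014  0.0015]
e [0.6723 0.0096 0.1042] Ftool [-0.1 -0.5  2.3] Mtool [ 0.02  0.02 -0.02] Mz/Fy 0.000 w 0.0211
shift tool [-0.0004 -0.0013  0.0011]
rz 0.0016
top [221.2 227.7] side [219.6 289.2]
top [247.5 206.4] side [226.4 262.2]
top [254.3 200.9] side [228.1 255.7]
227 258
```

View pics/c3.png

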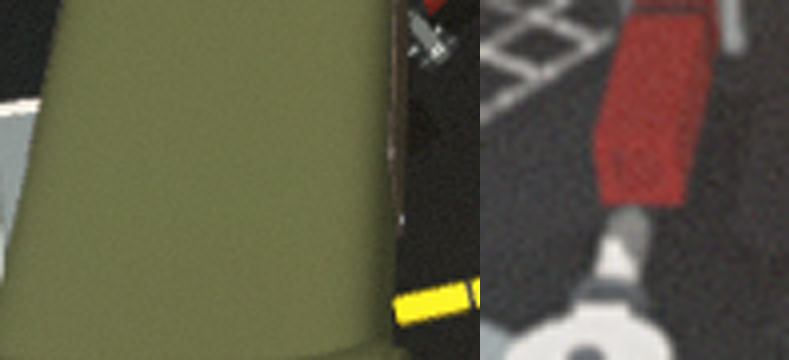

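The top view is blocked by the arm. The side crop shows the stub axis, from the collar (612,290) to the tip (632,210), extending into the mouth face centre (643,170). I'll correct the small errors and advance slowly.

>>> arm_command(rows=[{"tx": 0.004,"ty": -0.0013,"tz": 0.001,"rx": 0,"ry": 0,"rz": 0.001,"hand": 1},{"tx": 0.008,"ty": -0.0013,"tz": 0.001,"rx": 0,"ry": 0,"rz": 0.001,"hand": 1},{"tx": 0.012,"ty": -0.0013,"tz": 0.001,"rx": 0,"ry": 0,"rz": 0.001,"hand": 1},{"tx": 0.016,"ty": -0.0013,"tz": 0.001,"rx": 0,"ry": 0,"rz": 0.001,"hand": 1},{"tx": 0.016,"ty": -0.0013,"tz": 0.001,"rx": 0,"ry": 0,"rz": 0.001,"hand": 1},{"tx": 0.016,"ty": -0.0013,"tz": 0.001,"rx": 0,"ry": 0,"rz": 0.001,"hand": 1}])

```text
time: 12.75
ee_pos: [0.66, 0.021, 0.102]
eef_rot: [-0.0, 0.416, 0.909, -0.0]
contact_force: [0.9, -0.7, -2.2]
gripper_width: 0.0211
```

```bash
python3 go.py .165 0
```

```text
t 12.75 r 0.1840 th -0.8624 bar-dir -0.8583 (q_th 0.003 q_bar -0.001) z 0.1020 tilt [ 0.     -0.0001]
e [0.66  0.021 0.102] Ftool [-1.1  0.2  2.2] Mtool [-0.05  0.02 -0.  ] Mz/Fy 0.000 w 0.0211
shift tool [ 0.019   0.0006 -0.0011]
rz 0.0007
```

>>> arm_command(rows=[{"tx": 0.004,"ty": 0.0004,"tz": -0.0006,"rx": 0,"ry": 0,"rz": 0.0,"hand": 1},{"tx": 0.008,"ty": 0.0004,"tz": -0.0006,"rx": 0,"ry": 0,"rz": 0,"hand": 1},{"tx": 0.008,"ty": 0.0004,"tz": -0.0006,"rx": 0,"ry": 0,"rz": 0,"hand": 1},{"tx": 0.008,"ty": 0.0004,"tz": -0.0006,"rx": 0,"ry": 0,"rz": 0,"hand": 1}])

```text
time: 13.08
ee_pos: [0.6551, 0.0272, 0.1026]
eef_rot: [-0.0, 0.416, 0.909, -0.0]
contact_force: [-0.3, -0.8, -2.2]
gripper_width: 0.0214
```

```bash
python3 go.py .165 0
```

```text
t 13.08 r 0.1761 th -0.8606 bar-dir -0.8584 (q_th 0.002 q_bar -0.001) z 0.1026 tilt [ 0.     -0.0001]
e [0.6551 0.0272 0.1026] Ftool [-0.4 -0.8  2.2] Mtool [ 0.02  0.02 -0.05] Mz/Fy 0.000 w 0.0214
shift tool [ 0.0111  0.0003 -0.0005]
rz 0.0006
```

>>> arm_command(rows=[{"tx": 0.003,"ty": 0,"tz": 0,"rx": 0,"ry": 0,"rz": 0.0,"hand": 1},{"tx": 0.006,"ty": 0,"tz": 0,"rx": 0,"ry": 0,"rz": 0,"hand": 1},{"tx": 0.006,"ty": 0,"tz": 0,"rx": 0,"ry": 0,"rz": 0,"hand": 1},{"tx": 0.006,"ty": 0,"tz": 0,"rx": 0,"ry": 0,"rz": 0,"hand": 1}])

```text
time: 13.42
ee_pos: [0.6512, 0.0316, 0.1026]
eef_rot: [-0.0, 0.416, 0.909, -0.0]
contact_force: [0.2, 1.4, -3.0]
gripper_width: 0.0212
```

```bash
python3 go.py .155 0
```

```text
t 13.42 r 0.1702 th -0.8608 bar-dir -0.8586 (q_th 0.002 q_bar -0.000) z 0.1026 tilt [ 0.0001 -0.0001]
e [0.6512 0.0316 0.1026] Ftool [0.9 1.  3. ] Mtool [-0.02 -0.01 -0.  ] Mz/Fy -0.003 w 0.0212
shift tool [ 0.0152  0.0003 -0.0005]
rz 0.0004
```

>>> arm_command(rows=[{"tx": 0.003,"ty": 0,"tz": -0.0003,"rx": 0,"ry": 0,"rz": 0.0,"hand": 1},{"tx": 0.006,"ty": 0,"tz": -0.0003,"rx": 0,"ry": 0,"rz": 0,"hand": 1},{"tx": 0.009,"ty": 0,"tz": -0.0003,"rx": 0,"ry": 0,"rz": 0,"hand": 1},{"tx": 0.012,"ty": 0,"tz": -0.0003,"rx": 0,"ry": 0,"rz": 0,"hand": 1},{"tx": 0.012,"ty": 0,"tz": -0.0003,"rx": 0,"ry": 0,"rz": 0,"hand": 1}])

```text
time: 13.83
ee_pos: [0.6429, 0.0412, 0.1028]
eef_rot: [-0.0, 0.416, 0.909, -0.0]
contact_force: [0.4, -0.5, -2.7]
gripper_width: 0.021
```

```bash
python3 go.py .14 0
```

```text
t 13.83 r 0.1576 th -0.8613 bar-dir -0.8582 (q_th 0.002 q_bar -0.001) z 0.1028 tilt [ 0.0006 -0.0003]
e [0.6429 0.0412 0.1028] Ftool [-0.7 -0.   2.7] Mtool [ 0.02  0.01 -0.01] Mz/Fy 0.000 w 0.021
shift tool [ 0.0176  0.0004 -0.0003]
rz 0.0008
```

>>> arm_command(rows=[{"tx": 0.003,"ty": 0,"tz": 0,"rx": 0,"ry": 0,"rz": 0.0,"hand": 1},{"tx": 0.006,"ty": 0,"tz": 0,"rx": 0,"ry": 0,"rz": 0,"hand": 1},{"tx": 0.009,"ty": 0,"tz": 0,"rx": 0,"ry": 0,"rz": 0,"hand": 1},{"tx": 0.012,"ty": 0,"tz": 0,"rx": 0,"ry": 0,"rz": 0,"hand": 1},{"tx": 0.012,"ty": 0,"tz": 0,"rx": 0,"ry": 0,"rz": 0,"hand": 1}])

```text
time: 14.25
ee_pos: [0.6351, 0.0502, 0.1029]
eef_rot: [-0.0, 0.416, 0.909, -0.0]
contact_force: [0.2, 0.2, -1.2]
gripper_width: 0.0216
```

```bash
python3 go.py .136 0
```

```text
t 14.25 r 0.1456 th -0.8615 bar-dir -0.8583 (q_th 0.003 q_bar -0.001) z 0.1029 tilt [ 0.0005 -0.0003]
e [0.6351 0.0502 0.1029] Ftool [0.  0.3 1.2] Mtool [ 0.   -0.02  0.04] Mz/Fy 0.000 w 0.0216
shift tool [ 0.0096  0.0004 -0.0002]
rz 0.0007
```

>>> arm_command(rows=[{"tx": 0.003,"ty": 0.0003,"tz": 0,"rx": 0,"ry": 0,"rz": 0.0,"hand": 1},{"tx": 0.006,"ty": 0.0003,"tz": 0,"rx": 0,"ry": 0,"rz": 0,"hand": 1},{"tx": 0.008,"ty": 0.0003,"tz": 0,"rx": 0,"ry": 0,"rz": 0,"hand": 1},{"tx": 0.008,"ty": 0.0003,"tz": 0,"rx": 0,"ry": 0,"rz": 0,"hand": 1},{"tx": 0.008,"ty": 0.0003,"tz": 0,"rx": 0,"ry": 0,"rz": 0,"hand": 1}])

```text
time: 14.67
ee_pos: [0.6307, 0.056, 0.1029]
eef_rot: [0.0, 0.416, 0.909, -0.0]
contact_force: [-0.3, 0.4, -2.1]
gripper_width: 0.0214
```

>>> arm_command(rows=[{"tx": 0.001,"ty": 0,"tz": 0,"rx": 0,"ry": 0,"rz": 0.0,"hand": 1},{"tx": 0.001,"ty": 0,"tz": 0,"rx": 0,"ry": 0,"rz": 0,"hand": 1}])

```text
time: 14.83
ee_pos: [0.6301, 0.0567, 0.1029]
eef_rot: [0.0, 0.416, 0.909, 0.0]
contact_force: [0.1, -0.7, -1.6]
gripper_width: 0.0211
```

```bash
python3 go.py .136 0
```

```text
t 14.83 r 0.1374 th -0.8588 bar-dir -0.8588 (q_th -0.000 q_bar -0.000) z 0.1029 tilt [0.     0.0001]
e [0.6301 0.0567 0.1029] Ftool [-0.5 -0.4  1.6] Mtool [-0.02  0.05 -0.03] Mz/Fy 0.000 w 0.0211
shift tool [ 0.0014 -0.     -0.0002]
rz 0.0002
```

>>> arm_command(rows=[{"tx": 0.001,"ty": 0,"tz": 0,"rx": 0,"ry": 0,"rz": 0.0,"hand": 1},{"tx": 0.001,"ty": 0,"tz": 0,"rx": 0,"ry": 0,"rz": 0,"hand": 1}])

```text
time: 15.0
ee_pos: [0.6293, 0.0575, 0.1028]
eef_rot: [-0.0, 0.416, 0.909, 0.0]
contact_force: [-0.9, 0.7, -1.5]
gripper_width: 0.0215
```

>>> arm_command(rows=[{"tx": 0.0007,"ty": 0,"tz": 0,"rx": 0,"ry": 0,"rz": 0.0,"hand": 1},{"tx": 0.0007,"ty": 0,"tz": 0,"rx": 0,"ry": 0,"rz": 0,"hand": 1}])

```text
time: 15.17
ee_pos: [0.6289, 0.058, 0.1028]
eef_rot: [-0.0, 0.416, 0.909, -0.0]
contact_force: [0.0, 0.1, -2.7]
gripper_width: 0.0213
```

```bash
python3 go.py .136 0
```

```text
t 15.17 r 0.1356 th -0.8591 bar-dir -0.8588 (q_th 0.000 q_bar -0.000) z 0.1028 tilt [ 0.0001 -0.0001]
e [0.6289 0.058  0.1028] Ftool [0.  0.1 2.7] Mtool [-0.05  0.03 -0.03] Mz/Fy 0.000 w 0.0213
shift tool [-0.0004  0.     -0.0003]
rz 0.0002
```

>>> arm_command(rows=[{"tx": 0.0008,"ty": 0,"tz": 0,"rx": 0,"ry": 0,"rz": 0.0,"hand": 1},{"tx": 0.0008,"ty": 0,"tz": 0,"rx": 0,"ry": 0,"rz": 0,"hand": 1}])

```text
time: 15.33
ee_pos: [0.6288, 0.0581, 0.103]
eef_rot: [0.001, 0.416, 0.909, -0.0]
contact_force: [0.7, -2.0, -2.6]
gripper_width: 0.0215
```

```bash
python3 go.py .136 0
```

```text
t 15.33 r 0.1355 th -0.8590 bar-dir -0.8589 (q_th -0.000 q_bar -0.000) z 0.1030 tilt [-0.0013 -0.0001]
e [0.6288 0.0581 0.103 ] Ftool [-1.9 -0.8  2.6] Mtool [ 0.11 -0.33 -0.07] Mz/Fy 0.000 w 0.0215
shift tool [-0.0005 -0.     -0.0001]
rz 0.0001
```

>>> arm_command(rows=[{"tx": 0.0008,"ty": 0,"tz": 0,"rx": 0,"ry": 0,"rz": 0.0,"hand": 1},{"tx": 0.0008,"ty": 0,"tz": 0,"rx": 0,"ry": 0,"rz": 0,"hand": 1}])

```text
time: 15.5
ee_pos: [0.6287, 0.0582, 0.1032]
eef_rot: [0.001, 0.417, 0.909, -0.001]
contact_force: [2.5, -4.6, -3.1]
gripper_width: 0.0212
```

```bash
python3 go.py .136 0
```

```text
t 15.50 r 0.1354 th -0.8589 bar-dir -0.8593 (q_th -0.000 q_bar 0.000) z 0.1032 tilt [-0.0028 -0.    ]
e [0.6287 0.0582 0.1032] Ftool [-5.1 -1.1  3.1] Mtool [ 0.18 -0.99 -0.09] Mz/Fy 0.080 w 0.0212
shift tool [-0.0006 -0.      0.0001]
rz -0.0003
```

Fully home: contact at r = 0.1354 m with 5 N axial force. I'll start the swing about the pivot, watching Mz/Fy (target ≈ 0.078 m).

>>> arm_command(rows=[{"tx": -0.0003,"ty": -0.002,"tz": 0,"rx": 0,"ry": 0,"rz": 0.015,"hand": 1},{"tx": -0.0003,"ty": -0.0041,"tz": 0,"rx": 0,"ry": 0,"rz": 0.03,"hand": 1},{"tx": -0.0003,"ty": -0.0041,"tz": 0,"rx": 0,"ry": 0,"rz": 0.03,"hand": 1}])

```text
time: 15.75
ee_pos: [0.6262, 0.0558, 0.1033]
eef_rot: [0.001, 0.431, 0.902, 0.001]
contact_force: [4.2, -3.7, -3.0]
gripper_width: 0.0215
```

```bash
python3 go.py
```

```text
t 15.75 r 0.1356 th -0.8845 bar-dir -0.8911 (q_th 0.025 q_bar 0.032) z 0.1033 tilt [-0.002   0.0021]
e [0.6262 0.0558 0.1033] Ftool [-5.5  0.9  3. ] Mtool [-0.23 -1.05  0.01] Mz/Fy 0.000 w 0.0215
```

>>> arm_command(rows=[{"tx": 0,"ty": -0.002,"tz": 0,"rx": 0,"ry": 0,"rz": 0.015,"hand": 1},{"tx": 0.0001,"ty": -0.0041,"tz": 0,"rx": 0,"ry": 0,"rz": 0.03,"hand": 1},{"tx": 0.0001,"ty": -0.0041,"tz": 0,"rx": 0,"ry": 0,"rz": 0.03,"hand": 1}])

```text
time: 16.0
ee_pos: [0.6235, 0.0534, 0.1034]
eef_rot: [0.002, 0.445, 0.896, 0.001]
contact_force: [4.9, -1.7, -3.6]
gripper_width: 0.0217
```

```bash
python3 go.py
```

```text
t 16.00 r 0.1358 th -0.9113 bar-dir -0.9213 (q_th 0.052 q_bar 0.062) z 0.1034 tilt [-0.0023  0.0031]
e [0.6235 0.0534 0.1034] Ftool [-4.3  2.8  3.6] Mtool [-0.46 -1.15  0.17] Mz/Fy 0.060 w 0.0217
```

>>> arm_command(rows=[{"tx": 0.0,"ty": -0.0027,"tz": 0,"rx": 0,"ry": 0,"rz": 0.02,"hand": 1},{"tx": 0.0001,"ty": -0.0054,"tz": 0,"rx": 0,"ry": 0,"rz": 0.04,"hand": 1},{"tx": 0.0003,"ty": -0.0081,"tz": 0,"rx": 0,"ry": 0,"rz": 0.06,"hand": 1},{"tx": 0.0003,"ty": -0.0081,"tz": 0,"rx": 0,"ry": 0,"rz": 0.06,"hand": 1}])

```text
time: 16.33
ee_pos: [0.6171, 0.0486, 0.1035]
eef_rot: [0.002, 0.471, 0.882, 0.001]
contact_force: [6.5, -2.9, -3.7]
gripper_width: 0.0214
```

```bash
python3 go.py
```

```text
t 16.33 r 0.1358 th -0.9699 bar-dir -0.9814 (q_th 0.111 q_bar 0.122) z 0.1035 tilt [-0.0026  0.0036]
e [0.6171 0.0486 0.1035] Ftool [-6.   3.8  3.8] Mtool [-0.58 -1.17  0.13] Mz/Fy 0.033 w 0.0214
```

>>> arm_command(rows=[{"tx": 0.0,"ty": -0.0027,"tz": 0,"rx": 0,"ry": 0,"rz": 0.02,"hand": 1},{"tx": 0.0001,"ty": -0.0054,"tz": 0,"rx": 0,"ry": 0,"rz": 0.04,"hand": 1},{"tx": 0.0003,"ty": -0.0081,"tz": 0,"rx": 0,"ry": 0,"rz": 0.06,"hand": 1},{"tx": 0.0003,"ty": -0.0081,"tz": 0,"rx": 0,"ry": 0,"rz": 0.06,"hand": 1}])

```text
time: 16.67
ee_pos: [0.6104, 0.0443, 0.1035]
eef_rot: [0.002, 0.497, 0.868, 0.001]
contact_force: [5.8, -3.4, -5.0]
gripper_width: 0.0212
```

```bash
python3 go.py
```

```text
t 16.67 r 0.1358 th -1.0285 bar-dir -1.0411 (q_th 0.169 q_bar 0.182) z 0.1035 tilt [-0.0028  0.004 ]
e [0.6104 0.0443 0.1035] Ftool [-5.8  3.3  5.1] Mtool [-0.66 -1.26  0.15] Mz/Fy 0.046 w 0.0212
```

>>> arm_command(rows=[{"tx": 0.0,"ty": -0.0027,"tz": 0,"rx": 0,"ry": 0,"rz": 0.023,"hand": 1},{"tx": 0.0,"ty": -0.0054,"tz": 0,"rx": 0,"ry": 0,"rz": 0.045,"hand": 1},{"tx": 0.0,"ty": -0.0081,"tz": 0,"rx": 0,"ry": 0,"rz": 0.067,"hand": 1},{"tx": 0.0001,"ty": -0.0108,"tz": 0,"rx": 0,"ry": 0,"rz": 0.09,"hand": 1},{"tx": 0.0001,"ty": -0.0108,"tz": 0,"rx": 0,"ry": 0,"rz": 0.09,"hand": 1}])

```text
time: 17.08
ee_pos: [0.601, 0.039, 0.1036]
eef_rot: [0.002, 0.536, 0.844, 0.001]
contact_force: [5.8, -2.9, -4.2]
gripper_width: 0.0213
```

```bash
python3 go.py
```

```text
t 17.08 r 0.1360 th -1.1079 bar-dir -1.1309 (q_th 0.249 q_bar 0.272) z 0.1036 tilt [-0.0025  0.0043]
e [0.601  0.039  0.1036] Ftool [-5.   4.   4.2] Mtool [-0.72 -1.12  0.02] Mz/Fy 0.006 w 0.0213
```

>>> arm_command(rows=[{"tx": 0.0,"ty": -0.0027,"tz": 0,"rx": 0,"ry": 0,"rz": 0.02,"hand": 1},{"tx": 0.0001,"ty": -0.0054,"tz": 0,"rx": 0,"ry": 0,"rz": 0.04,"hand": 1},{"tx": 0.0002,"ty": -0.0081,"tz": 0,"rx": 0,"ry": 0,"rz": 0.06,"hand": 1},{"tx": 0.0002,"ty": -0.0081,"tz": 0,"rx": 0,"ry": 0,"rz": 0.06,"hand": 1}])

```text
time: 17.42
ee_pos: [0.5946, 0.0358, 0.1039]
eef_rot: [0.003, 0.561, 0.828, 0.002]
contact_force: [8.2, -3.0, -4.4]
gripper_width: 0.0215
```

```bash
python3 go.py
```

```text
t 17.42 r 0.1362 th -1.1605 bar-dir -1.1911 (q_th 0.302 q_bar 0.332) z 0.1039 tilt [-0.0027  0.0063]
e [0.5946 0.0358 0.1039] Ftool [-5.8  6.4  4.4] Mtool [-1.09 -1.26  0.14] Mz/Fy 0.022 w 0.0215
```

The hand's turn is running ahead: q_bar exceeds q_th by 0.03, so the bar pries on tip and mouth together. I'll lag the twist and advance the position instead.

>>> arm_command(rows=[{"tx": 0.0,"ty": -0.002,"tz": 0,"rx": 0,"ry": 0,"rz": -0.01,"hand": 1},{"tx": 0.0,"ty": -0.004,"tz": 0,"rx": 0,"ry": 0,"rz": -0.02,"hand": 1},{"tx": 0.0,"ty": -0.005,"tz": 0,"rx": 0,"ry": 0,"rz": -0.03,"hand": 1},{"tx": 0.0,"ty": -0.005,"tz": 0,"rx": 0,"ry": 0,"rz": -0.03,"hand": 1}])

```text
time: 17.75
ee_pos: [0.5937, 0.0351, 0.1046]
eef_rot: [0.005, 0.549, 0.836, 0.005]
contact_force: [12.7, 0.9, -8.1]
gripper_width: 0.0217
```

```bash
cat >> go.py <<'E'
    f=R.T@s['contact_force']; mz=(R.T@s['moment'])[2]; print('torque est %.2f'%(f[1]*np.hypot(*(e[:2]-P))-mz))
E
python3 go.py
```

```text
t 17.75 r 0.1365 th -1.1688 bar-dir -1.1617 (q_th 0.310 q_bar 0.303) z 0.1046 tilt [-0.0033  0.0134]
e [0.5937 0.0351 0.1046] Ftool [-4.2 11.9  8.3] Mtool [-2.33 -1.19  0.86] Mz/Fy 0.072 w 0.0217
torque est 0.77
```

Good: Mz/Fy is 0.072 and the load is now centred. Continuing with that twist relation.

>>> arm_command(rows=[{"tx": 0.0001,"ty": -0.003,"tz": 0.0003,"rx": 0,"ry": 0,"rz": 0.02,"hand": 1},{"tx": 0.0002,"ty": -0.006,"tz": 0.0006,"rx": 0,"ry": 0,"rz": 0.04,"hand": 1},{"tx": 0.0003,"ty": -0.009,"tz": 0.0008,"rx": 0,"ry": 0,"rz": 0.06,"hand": 1},{"tx": 0.0003,"ty": -0.009,"tz": 0.0008,"rx": 0,"ry": 0,"rz": 0.06,"hand": 1}])

```text
time: 18.08
ee_pos: [0.5863, 0.0322, 0.1045]
eef_rot: [0.005, 0.574, 0.819, 0.006]
contact_force: [14.0, 2.1, -6.0]
gripper_width: 0.0214
```

```bash
python3 go.py
```

```text
t 18.08 r 0.1365 th -1.2273 bar-dir -1.2229 (q_th 0.368 q_bar 0.364) z 0.1045 tilt [-0.0021  0.0161]
e [0.5863 0.0322 0.1045] Ftool [-2.8 13.8  6.2] Mtool [-2.61 -0.97  0.97] Mz/Fy 0.070 w 0.0214
torque est 0.92
```

>>> arm_command(rows=[{"tx": 0.0003,"ty": -0.003,"tz": 0.0002,"rx": 0,"ry": 0,"rz": 0.018,"hand": 1},{"tx": 0.0005,"ty": -0.006,"tz": 0.0004,"rx": 0,"ry": 0,"rz": 0.037,"hand": 1},{"tx": 0.0008,"ty": -0.009,"tz": 0.0005,"rx": 0,"ry": 0,"rz": 0.056,"hand": 1},{"tx": 0.001,"ty": -0.012,"tz": 0.0005,"rx": 0,"ry": 0,"rz": 0.075,"hand": 1},{"tx": 0.0013,"ty": -0.0148,"tz": 0.0005,"rx": 0,"ry": 0,"rz": 0.095,"hand": 1},{"tx": 0.0013,"ty": -0.0148,"tz": 0.0005,"rx": 0,"ry": 0,"rz": 0.095,"hand": 1}])

```text
time: 18.58
ee_pos: [0.5735, 0.0282, 0.1045]
eef_rot: [0.007, 0.612, 0.79, 0.007]
contact_force: [17.5, 0.7, -6.4]
gripper_width: 0.0214
```

```bash
python3 go.py
```

```text
t 18.58 r 0.1366 th -1.3251 bar-dir -1.3184 (q_th 0.466 q_bar 0.459) z 0.1045 tilt [-0.0016  0.0192]
e [0.5735 0.0282 0.1045] Ftool [-3.7 17.   6.8] Mtool [-3.13 -0.77  1.22] Mz/Fy 0.071 w 0.0214
torque est 1.11
```

>>> arm_command(rows=[{"tx": 0.0002,"ty": -0.003,"tz": 0.0002,"rx": 0,"ry": 0,"rz": 0.018,"hand": 1},{"tx": 0.0004,"ty": -0.006,"tz": 0.0004,"rx": 0,"ry": 0,"rz": 0.037,"hand": 1},{"tx": 0.0006,"ty": -0.009,"tz": 0.0005,"rx": 0,"ry": 0,"rz": 0.056,"hand": 1},{"tx": 0.0009,"ty": -0.012,"tz": 0.0005,"rx": 0,"ry": 0,"rz": 0.075,"hand": 1},{"tx": 0.0012,"ty": -0.0148,"tz": 0.0005,"rx": 0,"ry": 0,"rz": 0.096,"hand": 1},{"tx": 0.0012,"ty": -0.0148,"tz": 0.0005,"rx": 0,"ry": 0,"rz": 0.096,"hand": 1}])

```text
time: 19.08
ee_pos: [0.5602, 0.0254, 0.1044]
eef_rot: [0.007, 0.65, 0.76, 0.008]
contact_force: [18.8, 0.6, -6.9]
gripper_width: 0.0214
```

```bash
python3 go.py
```

```text
t 19.08 r 0.1367 th -1.4248 bar-dir -1.4149 (q_th 0.566 q_bar 0.556) z 0.1044 tilt [-0.0007  0.0216]
e [0.5602 0.0254 0.1044] Ftool [-2.4 18.5  7.3] Mtool [-3.4  -0.71  1.25] Mz/Fy 0.068 w 0.0214
torque est 1.28
```

>>> arm_command(rows=[{"tx": 0.0003,"ty": -0.0028,"tz": 0.0002,"rx": 0,"ry": 0,"rz": 0.018,"hand": 1},{"tx": 0.0005,"ty": -0.0056,"tz": 0.0004,"rx": 0,"ry": 0,"rz": 0.037,"hand": 1},{"tx": 0.0008,"ty": -0.0084,"tz": 0.0006,"rx": 0,"ry": 0,"rz": 0.056,"hand": 1},{"tx": 0.0011,"ty": -0.0112,"tz": 0.0006,"rx": 0,"ry": 0,"rz": 0.075,"hand": 1},{"tx": 0.0014,"ty": -0.0138,"tz": 0.0006,"rx": 0,"ry": 0,"rz": 0.094,"hand": 1},{"tx": 0.0014,"ty": -0.0138,"tz": 0.0006,"rx": 0,"ry": 0,"rz": 0.094,"hand": 1}])

```text
time: 19.58
ee_pos: [0.5472, 0.024, 0.1043]
eef_rot: [0.008, 0.685, 0.728, 0.008]
contact_force: [18.0, -0.9, -5.2]
gripper_width: 0.0215
```

```bash
python3 go.py
```

```text
t 19.58 r 0.1369 th -1.5207 bar-dir -1.5093 (q_th 0.662 q_bar 0.650) z 0.1043 tilt [-0.0001  0.0231]
e [0.5472 0.024  0.1043] Ftool [-2.  17.8  5.6] Mtool [-3.6  -0.67  1.33] Mz/Fy 0.074 w 0.0215
torque est 1.11
```

>>> arm_command(rows=[{"tx": 0.0008,"ty": 0,"tz": 0,"rx": 0,"ry": 0,"rz": 0,"hand": 1},{"tx": 0.0015,"ty": 0,"tz": 0,"rx": 0,"ry": 0,"rz": 0,"hand": 1},{"tx": 0.0015,"ty": 0,"tz": 0,"rx": 0,"ry": 0,"rz": 0,"hand": 1}])

```text
time: 19.83
ee_pos: [0.5472, 0.0242, 0.1043]
eef_rot: [0.009, 0.685, 0.728, 0.007]
contact_force: [17.5, -6.1, -4.8]
gripper_width: 0.0215
```

```bash
python3 go.py; python3 - <<'E'
from h import *
p,d,m=snap('wrist','w6'); s,e,R=st()
g=p.astype(int)
print('cols at rows 0-10'); 
for v in range(0,11): print(v,[tuple(g[v,u]) for u in(290,305,320,335,350)])
t,_,mt=snap('side','s6'); print(proj(mt,np.append([.5403,.1607],.098)), proj(mt,np.append(np.array([.5403,.1607])+.035*np.array([.05,-.9987]),.098)))
E
```

```text
t 19.83 r 0.1367 th -1.5206 bar-dir -1.5093 (q_th 0.662 q_bar 0.650) z 0.1043 tilt [-0.0033  0.0227]
e [0.5472 0.0242 0.1043] Ftool [-7.2 17.   5.2] Mtool [-3.41 -1.35  1.29] Mz/Fy 0.076 w 0.0215
torque est 1.03
cols at rows 0-10
0 [(np.int64(142), np.int64(145), np.int64(156)), (np.int64(156), np.int64(156), np.int64(165)), (np.int64(176), np.int64(166), np.int64(176)), (np.int64(205), np.int64(174), np.int64(183)), (np.int64(231), np.int64(192), np.int64(201))]
1 [(np.int64(142), np.int64(145), np.int64(155)), (np.int64(157), np.int64(157), np.int64(166)), (np.int64(177), np.int64(167), np.int64(176)), (np.int64(205), np.int64(172), np.int64(181)), (np.int64(232), np.int64(192), np.int64(200))]
2 [(np.int64(143), np.int64(145), np.int64(156)), (np.int64(156), np.int64(156), np.int64(166)), (np.int64(173), np.int64(162), np.int64(172)), (np.int64(192), np.int64(154), np.int64(162)), (np.int64(230), np.int64(185), np.int64(193))]
3 [(np.int64(143), np.int64(145), np.int64(154)), (np.int64(156), np.int64(156), np.int64(166)), (np.int64(148), np.int64(134), np.int64(142)), (np.int64(18
[... 1146 characters left out ...]
p.int64(77)), (np.int64(255), np.int64(111), np.int64(107)), (np.int64(255), np.int64(152), np.int64(152))]
9 [(np.int64(255), np.int64(78), np.int64(66)), (np.int64(255), np.int64(79), np.int64(68)), (np.int64(255), np.int64(87), np.int64(77)), (np.int64(255), np.int64(112), np.int64(107)), (np.int64(255), np.int64(152), np.int64(151))]
10 [(np.int64(255), np.int64(79), np.int64(66)), (np.int64(255), np.int64(81), np.int64(69)), (np.int64(255), np.int64(87), np.int64(77)), (np.int64(255), np.int64(111), np.int64(106)), (np.int64(255), np.int64(151), np.int64(151))]
(np.float64(219.5831508469753), np.float64(289.2486076170025)) (np.float64(234.45276153144403), np.float64(279.33189861937115))
```

Axial force responded to 7 N with almost no motion, so the bar is seated on the collar. Continuing toward the dead point.

>>> arm_command(rows=[{"tx": 0.0,"ty": -0.0025,"tz": 0.0001,"rx": 0,"ry": 0,"rz": 0.02,"hand": 1},{"tx": 0.0001,"ty": -0.005,"tz": 0.0002,"rx": 0,"ry": 0,"rz": 0.039,"hand": 1},{"tx": 0.0002,"ty": -0.0077,"tz": 0.0003,"rx": 0,"ry": 0,"rz": 0.059,"hand": 1},{"tx": 0.0004,"ty": -0.0103,"tz": 0.0003,"rx": 0,"ry": 0,"rz": 0.078,"hand": 1},{"tx": 0.0006,"ty": -0.0128,"tz": 0.0003,"rx": 0,"ry": 0,"rz": 0.098,"hand": 1},{"tx": 0.0006,"ty": -0.0128,"tz": 0.0003,"rx": 0,"ry": 0,"rz": 0.098,"hand": 1}])

```text
time: 20.43
ee_pos: [0.5341, 0.024, 0.1041]
eef_rot: [0.008, 0.72, 0.694, 0.008]
contact_force: [17.9, -4.9, -3.3]
gripper_width: 0.0216
```

```bash
python3 go.py
```

```text
t 20.43 r 0.1369 th -1.6161 bar-dir -1.6082 (q_th 0.757 q_bar 0.749) z 0.1041 tilt [-0.0006  0.0228]
e [0.5341 0.024  0.1041] Ftool [-4.3 17.9  3.7] Mtool [-3.45 -0.96  1.28] Mz/Fy 0.071 w 0.0216
torque est 1.18
```

>>> arm_command(rows=[{"tx": 0.0001,"ty": -0.0025,"tz": 0.0001,"rx": 0,"ry": 0,"rz": 0.019,"hand": 1},{"tx": 0.0002,"ty": -0.005,"tz": 0.0002,"rx": 0,"ry": 0,"rz": 0.038,"hand": 1},{"tx": 0.0004,"ty": -0.0076,"tz": 0.0002,"rx": 0,"ry": 0,"rz": 0.057,"hand": 1},{"tx": 0.0006,"ty": -0.0101,"tz": 0.0002,"rx": 0,"ry": 0,"rz": 0.077,"hand": 1},{"tx": 0.0008,"ty": -0.0126,"tz": 0.0002,"rx": 0,"ry": 0,"rz": 0.096,"hand": 1},{"tx": 0.0008,"ty": -0.0126,"tz": 0.0002,"rx": 0,"ry": 0,"rz": 0.096,"hand": 1}])

```text
time: 20.93
ee_pos: [0.5205, 0.025, 0.1038]
eef_rot: [0.008, 0.753, 0.658, 0.007]
contact_force: [15.6, -6.1, -0.9]
gripper_width: 0.0216
```

```bash
python3 go.py
```

```text
t 20.93 r 0.1371 th -1.7156 bar-dir -1.7039 (q_th 0.857 q_bar 0.845) z 0.1038 tilt [0.0009 0.0209]
e [0.5205 0.025  0.1038] Ftool [-3.9 16.3  1.2] Mtool [-3.16 -0.79  1.18] Mz/Fy 0.072 w 0.0216
torque est 1.05
```

>>> arm_command(rows=[{"tx": 0.0001,"ty": -0.0024,"tz": -0.0001,"rx": 0,"ry": 0,"rz": 0.019,"hand": 1},{"tx": 0.0003,"ty": -0.0048,"tz": -0.0003,"rx": 0,"ry": 0,"rz": 0.038,"hand": 1},{"tx": 0.0005,"ty": -0.0072,"tz": -0.0005,"rx": 0,"ry": 0,"rz": 0.057,"hand": 1},{"tx": 0.0007,"ty": -0.0096,"tz": -0.0005,"rx": 0,"ry": 0,"rz": 0.077,"hand": 1},{"tx": 0.0009,"ty": -0.012,"tz": -0.0005,"rx": 0,"ry": 0,"rz": 0.097,"hand": 1},{"tx": 0.0009,"ty": -0.012,"tz": -0.0005,"rx": 0,"ry": 0,"rz": 0.097,"hand": 1}])

```text
time: 21.43
ee_pos: [0.5062, 0.0275, 0.1035]
eef_rot: [0.006, 0.783, 0.622, 0.006]
contact_force: [11.6, -6.4, -0.9]
gripper_width: 0.0213
```

```bash
python3 go.py
```

```text
t 21.43 r 0.1375 th -1.8212 bar-dir -1.8001 (q_th 0.962 q_bar 0.941) z 0.1035 tilt [0.0019 0.016 ]
e [0.5062 0.0275 0.1035] Ftool [-3.6 12.7  1.1] Mtool [-2.48 -0.52  0.89] Mz/Fy 0.070 w 0.0213
torque est 0.86
```

>>> arm_command(rows=[{"tx": 0.0001,"ty": -0.0022,"tz": 0,"rx": 0,"ry": 0,"rz": 0.019,"hand": 1},{"tx": 0.0003,"ty": -0.0045,"tz": 0,"rx": 0,"ry": 0,"rz": 0.038,"hand": 1},{"tx": 0.0005,"ty": -0.0067,"tz": 0,"rx": 0,"ry": 0,"rz": 0.057,"hand": 1},{"tx": 0.0006,"ty": -0.009,"tz": 0,"rx": 0,"ry": 0,"rz": 0.077,"hand": 1},{"tx": 0.0006,"ty": -0.009,"tz": 0,"rx": 0,"ry": 0,"rz": 0.077,"hand": 1}])

```text
time: 21.85
ee_pos: [0.4955, 0.0305, 0.1031]
eef_rot: [0.004, 0.806, 0.591, 0.005]
contact_force: [7.6, -4.8, 0.3]
gripper_width: 0.0212
```

```bash
python3 go.py
```

```text
t 21.85 r 0.1377 th -1.9020 bar-dir -1.8762 (q_th 1.043 q_bar 1.017) z 0.1031 tilt [0.0029 0.0119]
e [0.4955 0.0305 0.1031] Ftool [-2.2  8.7 -0.2] Mtool [-1.76 -0.17  0.74] Mz/Fy 0.085 w 0.0212
torque est 0.46
```

>>> arm_command(rows=[{"tx": 0.0002,"ty": -0.0022,"tz": -0.0002,"rx": 0,"ry": 0,"rz": 0.021,"hand": 1},{"tx": 0.0005,"ty": -0.0045,"tz": -0.0004,"rx": 0,"ry": 0,"rz": 0.042,"hand": 1},{"tx": 0.0008,"ty": -0.0067,"tz": -0.0006,"rx": 0,"ry": 0,"rz": 0.063,"hand": 1},{"tx": 0.001,"ty": -0.009,"tz": -0.0006,"rx": 0,"ry": 0,"rz": 0.084,"hand": 1},{"tx": 0.001,"ty": -0.009,"tz": -0.0006,"rx": 0,"ry": 0,"rz": 0.084,"hand": 1}])

```text
time: 22.27
ee_pos: [0.4844, 0.0349, 0.1027]
eef_rot: [0.001, 0.83, 0.557, 0.003]
contact_force: [5.6, -3.3, 0.5]
gripper_width: 0.0213
```

```bash
sed -i 's/P=np.array(\[.5403,.1607\])/P=np.array([.538,.161])/' go.py; python3 go.py
```

```text
t 22.27 r 0.1370 th -1.9727 bar-dir -1.9590 (q_th 1.114 q_bar 1.100) z 0.1027 tilt [0.0034 0.0058]
e [0.4844 0.0349 0.1027] Ftool [-0.9  6.4 -0.5] Mtool [-1.06  0.06  0.47] Mz/Fy 0.073 w 0.0213
torque est 0.41
```

>>> arm_command(rows=[{"tx": 0.0004,"ty": -0.0025,"tz": -0.0002,"rx": 0,"ry": 0,"rz": 0.021,"hand": 1},{"tx": 0.0008,"ty": -0.005,"tz": -0.0004,"rx": 0,"ry": 0,"rz": 0.042,"hand": 1},{"tx": 0.0011,"ty": -0.0075,"tz": -0.0006,"rx": 0,"ry": 0,"rz": 0.063,"hand": 1},{"tx": 0.0014,"ty": -0.01,"tz": -0.0006,"rx": 0,"ry": 0,"rz": 0.084,"hand": 1},{"tx": 0.0014,"ty": -0.01,"tz": -0.0006,"rx": 0,"ry": 0,"rz": 0.084,"hand": 1}])

```text
time: 22.68
ee_pos: [0.4717, 0.0405, 0.1017]
eef_rot: [-0.001, 0.852, 0.523, -0.0]
contact_force: [-0.5, 2.4, -1.6]
gripper_width: 0.0213
```

```bash
python3 go.py
```

```text
t 22.68 r 0.1375 th -2.0740 bar-dir -2.0401 (q_th 1.215 q_bar 1.181) z 0.1017 tilt [ 0.0012 -0.002 ]
e [0.4717 0.0405 0.1017] Ftool [ 1.9 -1.5  1.6] Mtool [ 0.27  0.37 -0.06] Mz/Fy 0.042 w 0.0213
torque est -0.14
```

>>> arm_command(rows=[{"tx": 0.0008,"ty": -0.001,"tz": 0,"rx": 0,"ry": 0,"rz": 0.02,"hand": 1},{"tx": 0.0016,"ty": -0.002,"tz": 0,"rx": 0,"ry": 0,"rz": 0.04,"hand": 1},{"tx": 0.0016,"ty": -0.002,"tz": 0,"rx": 0,"ry": 0,"rz": 0.04,"hand": 1}])

```text
time: 22.93
ee_pos: [0.4695, 0.0423, 0.1013]
eef_rot: [-0.001, 0.862, 0.506, -0.002]
contact_force: [-3.7, -0.4, 2.8]
gripper_width: 0.0213
```

```bash
python3 go.py
```

```text
t 22.93 r 0.1370 th -2.0943 bar-dir -2.0799 (q_th 1.235 q_bar 1.221) z 0.1013 tilt [-0.0016 -0.0035]
e [0.4695 0.0423 0.1013] Ftool [-2.2 -3.1 -2.8] Mtool [ 0.55 -0.22 -0.2 ] Mz/Fy 0.066 w 0.0213
torque est -0.22
```

>>> arm_command(rows=[{"tx": 0.0003,"ty": -0.0025,"tz": -0.0004,"rx": 0,"ry": 0,"rz": 0.018,"hand": 1},{"tx": 0.0005,"ty": -0.005,"tz": -0.0008,"rx": 0,"ry": 0,"rz": 0.036,"hand": 1},{"tx": 0.0007,"ty": -0.007,"tz": -0.0012,"rx": 0,"ry": 0,"rz": 0.055,"hand": 1},{"tx": 0.0007,"ty": -0.007,"tz": -0.0012,"rx": 0,"ry": 0,"rz": 0.055,"hand": 1}])

```text
time: 23.27
ee_pos: [0.4653, 0.0461, 0.1026]
eef_rot: [0.0, 0.876, 0.482, -0.0]
contact_force: [-1.6, -1.1, -2.9]
gripper_width: 0.0213
```

```bash
python3 go.py
```

```text
t 23.27 r 0.1359 th -2.1347 bar-dir -2.1358 (q_th 1.276 q_bar 1.277) z 0.1026 tilt [-0.0008 -0.0004]
e [0.4653 0.0461 0.1026] Ftool [-1.8 -0.8  2.9] Mtool [ 0.07 -0.32 -0.11] Mz/Fy 0.000 w 0.0213
torque est 0.01
```

>>> arm_command(rows=[{"tx": 0.0002,"ty": -0.001,"tz": 0,"rx": 0,"ry": 0,"rz": 0.007,"hand": 1},{"tx": 0.0004,"ty": -0.002,"tz": 0,"rx": 0,"ry": 0,"rz": 0.012,"hand": 1},{"tx": 0.0004,"ty": -0.002,"tz": 0,"rx": 0,"ry": 0,"rz": 0.012,"hand": 1}])

```text
time: 23.52
ee_pos: [0.4642, 0.0469, 0.1027]
eef_rot: [0.001, 0.879, 0.477, -0.001]
contact_force: [-1.3, -4.0, -3.1]
gripper_width: 0.0215
```

```bash
python3 go.py; python3 - <<'E'
from h import *
t,d,m=snap('side','s7'); A=cv2.resize(t[240:360,110:290],(600,400),interpolation=cv2.INTER_CUBIC); cv2.imwrite('pics/c4.png',A[:,:,::-1])
E
```

```text
t 23.52 r 0.1359 th -2.1449 bar-dir -2.1476 (q_th 1.286 q_bar 1.289) z 0.1027 tilt [-0.0015  0.0006]
e [0.4642 0.0469 0.1027] Ftool [-4.1  1.1  3.1] Mtool [-0.21 -0.82  0.14] Mz/Fy 0.137 w 0.0215
torque est -0.00
```

View pics/c4.png

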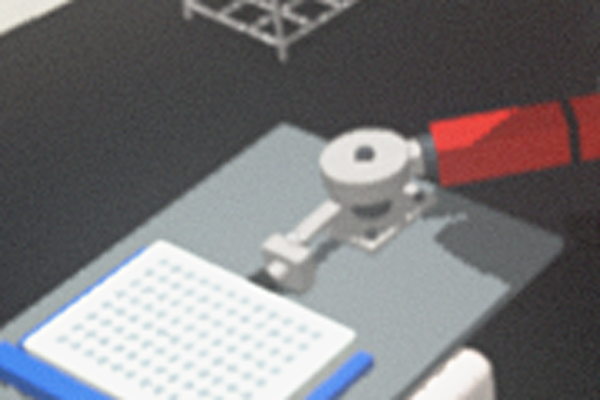

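The side crop shows the bar mouth butted on the collar at (432,155), the lever swung, and the plunger advanced against the plate. A small push will confirm the stop.

>>> arm_command(rows=[{"tx": -0.0002,"ty": -0.001,"tz": 0,"rx": 0,"ry": 0,"rz": 0,"hand": 1},{"tx": -0.0002,"ty": -0.0022,"tz": 0,"rx": 0,"ry": 0,"rz": 0,"hand": 1},{"tx": -0.0002,"ty": -0.0022,"tz": 0,"rx": 0,"ry": 0,"rz": 0,"hand": 1}])

```text
time: 23.82
ee_pos: [0.463, 0.0478, 0.103]
eef_rot: [0.001, 0.879, 0.477, 0.0]
contact_force: [0.2, -4.9, -3.8]
gripper_width: 0.0212
```

```bash
python3 go.py
```

```text
t 23.82 r 0.1358 th -2.1557 bar-dir -2.1478 (q_th 1.297 q_bar 1.289) z 0.1030 tilt [-0.0009  0.0021]
e [0.463  0.0478 0.103 ] Ftool [-4.   2.9  3.8] Mtool [-0.66 -0.99  0.34] Mz/Fy 0.118 w 0.0212
torque est 0.05
```

>>> arm_command(rows=[{"tx": 0,"ty": -0.0015,"tz": 0,"rx": 0,"ry": 0,"rz": 0.006,"hand": 1},{"tx": 0,"ty": -0.0025,"tz": 0,"rx": 0,"ry": 0,"rz": 0.012,"hand": 1},{"tx": 0,"ty": -0.0025,"tz": 0,"rx": 0,"ry": 0,"rz": 0.012,"hand": 1}])

```text
time: 24.07
ee_pos: [0.462, 0.0484, 0.1032]
eef_rot: [0.002, 0.882, 0.471, 0.001]
contact_force: [3.1, -8.5, -5.1]
gripper_width: 0.0213
```

```bash
python3 go.py
```

```text
t 24.07 r 0.1358 th -2.1646 bar-dir -2.1603 (q_th 1.306 q_bar 1.301) z 0.1032 tilt [-0.0013  0.0049]
e [0.462  0.0484 0.1032] Ftool [-5.3  7.3  5.2] Mtool [-1.27 -1.16  0.22] Mz/Fy 0.031 w 0.0213
torque est 0.77
```

Hard stop confirmed: torque rises to 0.77 N m at q ≈ 1.28. I'll relax to the neutral position, then draw the bar off.

>>> arm_command(rows=[{"tx": -0.0005,"ty": 0.0015,"tz": 0,"rx": 0,"ry": 0,"rz": -0.008,"hand": 1},{"tx": -0.001,"ty": 0.0034,"tz": 0.0003,"rx": 0,"ry": 0,"rz": -0.016,"hand": 1},{"tx": -0.001,"ty": 0.0036,"tz": 0.0003,"rx": 0,"ry": 0,"rz": -0.018,"hand": 1}])

```text
time: 24.32
ee_pos: [0.4636, 0.0473, 0.1028]
eef_rot: [-0.0, 0.877, 0.48, 0.001]
contact_force: [0.9, -3.6, -1.9]
gripper_width: 0.0217
```

```bash
python3 go.py
```

```text
t 24.32 r 0.1359 th -2.1501 bar-dir -2.1407 (q_th 1.291 q_bar 1.282) z 0.1028 tilt [0.0016 0.0005]
e [0.4636 0.0473 0.1028] Ftool [-2.5  2.7  1.9] Mtool [-0.35 -0.33  0.21] Mz/Fy 0.079 w 0.0217
torque est 0.16
```

>>> arm_command(rows=[{"tx": -0.004,"ty": 0,"tz": 0,"rx": 0,"ry": 0,"rz": 0,"hand": 1},{"tx": -0.008,"ty": 0,"tz": 0,"rx": 0,"ry": 0,"rz": 0,"hand": 1},{"tx": -0.008,"ty": 0,"tz": 0,"rx": 0,"ry": 0,"rz": 0,"hand": 1}])

```text
time: 24.57
ee_pos: [0.4589, 0.0403, 0.1029]
eef_rot: [0.0, 0.877, 0.48, 0.001]
contact_force: [2.2, -0.9, -1.9]
gripper_width: 0.0215
```

```bash
python3 go.py
```

```text
t 24.57 r 0.1443 th -2.1507 bar-dir -2.1412 (q_th 1.292 q_bar 1.282) z 0.1029 tilt [0.0014 0.0009]
e [0.4589 0.0403 0.1029] Ftool [0.5 2.3 1.9] Mtool [-0.39 -0.05  0.17] Mz/Fy 0.072 w 0.0215
torque est 0.17
```

>>> arm_command(rows=[{"tx": -0.005,"ty": 0.0008,"tz": 0,"rx": 0,"ry": 0,"rz": 0,"hand": 1},{"tx": -0.01,"ty": 0.0008,"tz": 0,"rx": 0,"ry": 0,"rz": 0,"hand": 1},{"tx": -0.015,"ty": 0.0008,"tz": 0,"rx": 0,"ry": 0,"rz": 0,"hand": 1},{"tx": -0.02,"ty": 0.0008,"tz": 0,"rx": 0,"ry": 0,"rz": 0,"hand": 1},{"tx": -0.02,"ty": 0.0008,"tz": 0,"rx": 0,"ry": 0,"rz": 0,"hand": 1}])

```text
time: 24.98
ee_pos: [0.4473, 0.0221, 0.1024]
eef_rot: [-0.0, 0.878, 0.479, -0.001]
contact_force: [1.2, -0.1, -1.4]
gripper_width: 0.0213
```

```bash
python3 go.py
```

```text
t 24.98 r 0.1659 th -2.1496 bar-dir -2.1419 (q_th 1.291 q_bar 1.283) z 0.1024 tilt [-0.0011 -0.0007]
e [0.4473 0.0221 0.1024] Ftool [0.5 1.1 1.4] Mtool [-0.1  -0.2   0.11] Mz/Fy 0.101 w 0.0213
torque est 0.07
```

>>> arm_command(rows=[{"tx": -0.005,"ty": 0,"tz": 0,"rx": 0,"ry": 0,"rz": 0,"hand": 1},{"tx": -0.01,"ty": 0,"tz": 0,"rx": 0,"ry": 0,"rz": 0,"hand": 1},{"tx": -0.015,"ty": 0,"tz": 0,"rx": 0,"ry": 0,"rz": 0,"hand": 1},{"tx": -0.025,"ty": 0,"tz": 0,"rx": 0,"ry": 0,"rz": 0,"hand": 1},{"tx": -0.035,"ty": 0,"tz": 0,"rx": 0,"ry": 0,"rz": 0,"hand": 1},{"tx": -0.045,"ty": 0,"tz": 0,"rx": 0,"ry": 0,"rz": 0,"hand": 1},{"tx": -0.05,"ty": 0,"tz": 0,"rx": 0,"ry": 0,"rz": 0,"hand": 1},{"tx": -0.05,"ty": 0,"tz": 0,"rx": 0,"ry": 0,"rz": 0,"hand": 1}])

```text
time: 25.65
ee_pos: [0.4201, -0.0201, 0.1025]
eef_rot: [-0.0, 0.878, 0.479, -0.001]
contact_force: [0.9, 0.2, -2.6]
gripper_width: 0.0214
```

```bash
python3 go.py
```

```text
t 25.65 r 0.2161 th -2.1481 bar-dir -2.1426 (q_th 1.289 q_bar 1.284) z 0.1025 tilt [-0.0008 -0.0009]
e [ 0.4201 -0.0201  0.1025] Ftool [0.6 0.7 2.6] Mtool [ 0.   -0.02  0.  ] Mz/Fy 0.000 w 0.0214
torque est 0.15
```

>>> arm_command(rows=[{"tx": 0,"ty": 0,"tz": -0.03,"rx": 0,"ry": 0,"rz": 0,"hand": 1},{"tx": 0,"ty": 0,"tz": -0.065,"rx": 0,"ry": 0,"rz": 0,"hand": 1},{"tx": 0,"ty": 0,"tz": -0.1,"rx": 0,"ry": 0,"rz": 0,"hand": 1},{"tx": 0,"ty": 0,"tz": -0.1,"rx": 0,"ry": 0,"rz": 0,"hand": 1}])

```text
time: 25.98
ee_pos: [0.4258, -0.0192, 0.2087]
eef_rot: [0.003, 0.877, 0.48, 0.005]
contact_force: [1.3, -0.6, -2.0]
gripper_width: 0.0216
```

>>> arm_command(rows=[{"tx": -0.018,"ty": 0.025,"tz": 0,"rx": 0,"ry": 0,"rz": -0.06,"hand": 1},{"tx": -0.036,"ty": 0.05,"tz": 0,"rx": 0,"ry": 0,"rz": -0.12,"hand": 1},{"tx": -0.056,"ty": 0.078,"tz": 0,"rx": 0,"ry": 0,"rz": -0.18,"hand": 1},{"tx": -0.076,"ty": 0.107,"tz": 0,"rx": 0,"ry": 0,"rz": -0.24,"hand": 1},{"tx": -0.097,"ty": 0.136,"tz": 0,"rx": 0,"ry": 0,"rz": -0.3,"hand": 1},{"tx": -0.118,"ty": 0.166,"tz": 0,"rx": 0,"ry": 0,"rz": -0.36,"hand": 1},{"tx": -0.138,"ty": 0.194,"tz": 0,"rx": 0,"ry": 0,"rz": -0.42,"hand": 1},{"tx": -0.152,"ty": 0.214,"tz": 0,"rx": 0,"ry": 0,"rz": -0.46,"hand": 1},{"tx": -0.1596,"ty": 0.2245,"tz": 0,"rx": 0,"ry": 0,"rz": -0.476,"hand": 1},{"tx": -0.1596,"ty": 0.2245,"tz": 0,"rx": 0,"ry": 0,"rz": -0.476,"hand": 1}])

```text
time: 26.82
ee_pos: [0.5255, -0.2776, 0.2013]
eef_rot: [0.001, 0.74, 0.672, -0.0]
contact_force: [0.8, -0.1, -2.5]
gripper_width: 0.0213
```

>>> arm_command(rows=[{"tx": 0,"ty": 0,"tz": 0,"rx": 0,"ry": 0,"rz": 0,"hand": 1},{"tx": 0,"ty": 0,"tz": 0,"rx": 0,"ry": 0,"rz": 0,"hand": 1},{"tx": 0,"ty": 0,"tz": 0,"rx": 0,"ry": 0,"rz": 0,"hand": 1}])

```text
time: 27.07
ee_pos: [0.5237, -0.2733, 0.2023]
eef_rot: [-0.001, 0.739, 0.673, -0.0]
contact_force: [0.7, -1.0, -1.9]
gripper_width: 0.0212
```

```bash
python3 - <<'E'
from h import *
s,e,R=st(); hd=np.arctan2(R[1,0],R[0,0]); print(s['time'],e,hd,R[2,:2])
g=np.array([.5226,-.2758,.0467]); print('to grasp',R.T@(g-e),'rz',hd-1.4745)
p,d,m=snap('wrist','w8'); tl=lambda w:R.T@(np.asarray(w)-e)
red=p[...,0].astype(float)-p[...,2]; red=cv2.GaussianBlur(red,(3,3),0); zb=e[2]+.0063; b=[]
for v in range(12,240,25):
    x=np.gradient(red[v,240:400]); l,r=240+np.argmax(x),240+np.argmin(x); q=tl(onz(m,(l+r)/2,v,zb)); b.append(q); print(v,l,r,q.round(4),tl(pt(m,d,320,v)).round(4))
b=np.array(b); print(np.polyfit(b[:,0],b[:,1],1))
E
```

```text
27.0667 [ 0.52365677 -0.27333423  0.20225745] 1.4776288227682264 [ 0.0008304  -0.00110206]
to grasp [-0.00268256 -0.00065136  0.15555609] rz 0.003128822768226458
12 273 369 [ 0.0999  0.001  -0.0062] [ 0.0998  0.0008 -0.0069]
37 274 368 [ 0.0942  0.001  -0.0062] [ 0.0941  0.0008 -0.0071]
62 275 367 [ 0.0883  0.001  -0.0062] [ 0.0883  0.0008 -0.0074]
87 276 366 [ 0.0823  0.001  -0.0062] [ 0.0823  0.0008 -0.0075]
112 276 365 [ 0.0761  0.0009 -0.0062] [ 0.0761  0.0008 -0.0068]
137 277 364 [ 0.0697  0.0009 -0.0062] [ 0.0698  0.0007 -0.0075]
162 278 363 [ 0.063   0.0009 -0.0062] [ 0.0632  0.0007 -0.0071]
187 279 362 [ 0.0562  0.0009 -0.0063] [ 0.0562  0.0007 -0.0063]
212 280 362 [ 0.049   0.001  -0.0063] [ 0.0492  0.0007 -0.0069]
237 280 361 [ 0.0416  0.0008 -0.0063] [ 0.0417  0.0007 -0.0066]
[0.00311325 0.0007202 ]
```

>>> arm_command(rows=[{"tx": -0.0027,"ty": -0.0007,"tz": 0.03,"rx": 0,"ry": 0,"rz": 0.003,"hand": 1},{"tx": -0.0027,"ty": -0.0007,"tz": 0.06,"rx": 0,"ry": 0,"rz": 0.003,"hand": 1},{"tx": -0.0027,"ty": -0.0007,"tz": 0.09,"rx": 0,"ry": 0,"rz": 0.003,"hand": 1},{"tx": -0.0027,"ty": -0.0007,"tz": 0.115,"rx": 0,"ry": 0,"rz": 0.003,"hand": 1},{"tx": -0.0027,"ty": -0.0007,"tz": 0.13,"rx": 0,"ry": 0,"rz": 0.003,"hand": 1},{"tx": -0.0027,"ty": -0.0007,"tz": 0.14,"rx": 0,"ry": 0,"rz": 0.003,"hand": 1},{"tx": -0.0027,"ty": -0.0007,"tz": 0.147,"rx": 0,"ry": 0,"rz": 0.003,"hand": 1},{"tx": -0.0027,"ty": -0.0007,"tz": 0.15,"rx": 0,"ry": 0,"rz": 0.003,"hand": 1},{"tx": -0.0027,"ty": -0.0007,"tz": 0.15,"rx": 0,"ry": 0,"rz": 0.003,"hand": 1},{"tx": -0.0027,"ty": -0.0007,"tz": 0.15,"rx": 0,"ry": 0,"rz": 0.003,"hand": 1}])

```text
time: 27.95
ee_pos: [0.5241, -0.2775, 0.0536]
eef_rot: [0.001, 0.741, 0.672, 0.0]
contact_force: [-0.5, -0.0, -2.1]
gripper_width: 0.0215
```

>>> arm_command(rows=[{"tx": 0,"ty": 0,"tz": 0.002,"rx": 0,"ry": 0,"rz": 0,"hand": 1},{"tx": 0,"ty": 0,"tz": 0.004,"rx": 0,"ry": 0,"rz": 0,"hand": 1},{"tx": 0,"ty": 0,"tz": 0.004,"rx": 0,"ry": 0,"rz": 0,"hand": 1},{"tx": 0,"ty": 0,"tz": 0.004,"rx": 0,"ry": 0,"rz": 0,"hand": 1}])

```text
time: 28.28
ee_pos: [0.5234, -0.2773, 0.0488]
eef_rot: [0.0, 0.741, 0.672, 0.0]
contact_force: [-0.1, 0.1, -2.8]
gripper_width: 0.0215
```

>>> arm_command(rows=[{"tx": 0,"ty": 0,"tz": 0.001,"rx": 0,"ry": 0,"rz": 0,"hand": 1},{"tx": 0,"ty": 0,"tz": 0.0018,"rx": 0,"ry": 0,"rz": 0,"hand": 1},{"tx": 0,"ty": 0,"tz": 0.0018,"rx": 0,"ry": 0,"rz": 0,"hand": 1}])

```text
time: 28.53
ee_pos: [0.5234, -0.2773, 0.0467]
eef_rot: [0.0, 0.741, 0.672, 0.0]
contact_force: [-0.6, 0.3, -1.9]
gripper_width: 0.0209
```

>>> arm_command(rows=[{"tx": 0,"ty": 0,"tz": 0.0006,"rx": 0,"ry": 0,"rz": 0,"hand": 1},{"tx": 0,"ty": 0,"tz": 0.0006,"rx": 0,"ry": 0,"rz": 0,"hand": 1}])

```text
time: 28.7
ee_pos: [0.5234, -0.2772, 0.0467]
eef_rot: [0.0, 0.741, 0.672, 0.0]
contact_force: [-1.7, 0.9, 2.9]
gripper_width: 0.0214
```

>>> arm_command(newtons=20, rows=[{"tx": 0,"ty": 0,"tz": -0.0005,"rx": 0,"ry": 0,"rz": 0,"hand": 0.4},{"tx": 0,"ty": 0,"tz": -0.0005,"rx": 0,"ry": 0,"rz": 0,"hand": 0.2},{"tx": 0,"ty": 0,"tz": -0.0005,"rx": 0,"ry": 0,"rz": 0,"hand": -0.2},{"tx": 0,"ty": 0,"tz": -0.0005,"rx": 0,"ry": 0,"rz": 0,"hand": -0.6},{"tx": 0,"ty": 0,"tz": -0.0005,"rx": 0,"ry": 0,"rz": 0,"hand": -0.6},{"tx": 0,"ty": 0,"tz": -0.0005,"rx": 0,"ry": 0,"rz": 0,"hand": -0.6},{"tx": 0,"ty": 0,"tz": -0.0005,"rx": 0,"ry": 0,"rz": 0,"hand": -0.6}])

```text
time: 29.28
ee_pos: [0.5233, -0.2772, 0.0466]
eef_rot: [0.0, 0.741, 0.672, 0.0]
contact_force: [0.6, -0.2, -0.4]
gripper_width: 0.0682
```

>>> arm_command(rows=[{"tx": 0,"ty": 0,"tz": -0.01,"rx": 0,"ry": 0,"rz": 0,"hand": -0.6},{"tx": 0,"ty": 0,"tz": -0.03,"rx": 0,"ry": 0,"rz": 0,"hand": -0.6},{"tx": 0,"ty": 0,"tz": -0.06,"rx": 0,"ry": 0,"rz": 0,"hand": -0.6},{"tx": 0,"ty": 0,"tz": -0.1,"rx": 0,"ry": 0,"rz": 0,"hand": -0.6},{"tx": 0,"ty": 0,"tz": -0.14,"rx": 0,"ry": 0,"rz": 0,"hand": -0.6},{"tx": 0,"ty": 0,"tz": -0.18,"rx": 0,"ry": 0,"rz": 0,"hand": -0.6},{"tx": 0,"ty": 0,"tz": -0.18,"rx": 0,"ry": 0,"rz": 0,"hand": -0.6}])

```text
time: 29.87
ee_pos: [0.5273, -0.2793, 0.2365]
eef_rot: [0.007, 0.741, 0.672, 0.003]
contact_force: [0.5, -0.5, 0.4]
gripper_width: 0.0683
```

>>> arm_command(rows=[{"tx": -0.06,"ty": -0.1,"tz": 0,"rx": 0,"ry": 0,"rz": 0,"hand": -0.6},{"tx": -0.06,"ty": -0.1,"tz": 0,"rx": 0,"ry": 0,"rz": 0,"hand": -0.6},{"tx": -0.06,"ty": -0.1,"tz": 0,"rx": 0,"ry": 0,"rz": 0,"hand": -0.6},{"tx": -0.06,"ty": -0.1,"tz": 0,"rx": 0,"ry": 0,"rz": 0,"hand": -0.6},{"tx": -0.06,"ty": -0.1,"tz": 0,"rx": 0,"ry": 0,"rz": 0,"hand": -0.6},{"tx": -0.06,"ty": -0.1,"tz": 0,"rx": 0,"ry": 0,"rz": 0,"hand": -0.6}])

```text
time: 30.37
ee_pos: [0.4184, -0.3274, 0.2273]
eef_rot: [0.001, 0.741, 0.672, 0.0]
contact_force: [-0.1, 1.3, 0.2]
gripper_width: 0.0679
```

```bash
python3 - <<'E'
from h import *
s,e,R=st(); print(s['time'],e,s['contact_force'],s['gripper_width'],s['dq'].round(3))
t,d,m=snap('top','t9'); c,sz,b,_=redtop(t,m,.053); print(c,sz)
E
```

```text
30.3667 [ 0.41835458 -0.32742576  0.22726508] [-0.07760588  1.26482086  0.23725509] 0.06790297751213875 [ 0.022  0.013  0.012 -0.001  0.    -0.   ]
[ 0.52300134 -0.27122284] [193.89250183  22.52480507]
```

View pics/t9.png

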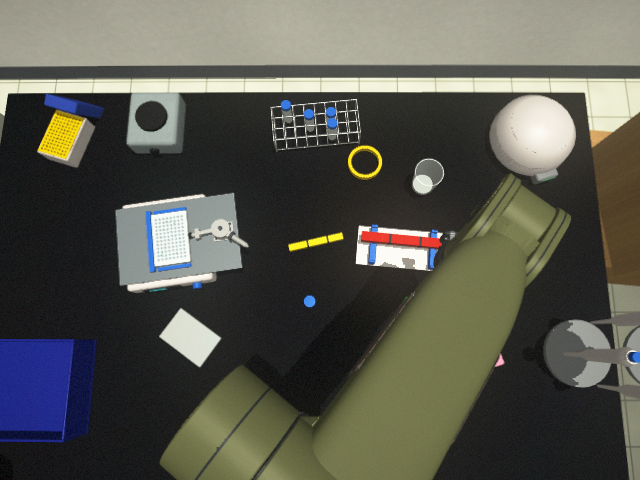

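The top view shows the bar back on its rest at (402,240), the lever swung to the locked side (stub tip near (247,245)), the plate against the fence and the bystanders where they were. A quick numeric check of the stub angle, then hand in.

```bash
python3 - <<'E'
from h import *
t,d,m=snap('top'); P=np.array([.538,.161])
W=[pt(m,d,u,v) for u in range(222,256) for v in range(225,256)]
W=np.array([w for w in W if .094<w[2]<.112 and .045<np.hypot(*(w[:2]-P))<.08]); a=np.arctan2(W[:,1]-P[1],W[:,0]-P[0]); print(len(W),'q est',np.median(-.859-a))
s=ctrl.observe(); print(s['time'],np.abs(s['dq']).max())
print(ticket.job_done())
E
```

```text
68 q est 1.3069875135476554
30.4667 0.007973579665149376
the job is handed in; nothing more can be done
None
```

The plate is clamped: the lever is locked on its stop, and the bar is back on its rest with the hand open and clear. I handed the job in at about 30.5 s of the 67 s allowed.

- **Fitting the bar:** I gripped the large red bar at its middle and slid it onto the stub until it met the collar, pressing with about 5 N.
- **Swing:** I turned the lever clockwise with the bar kept against the collar. The sideways force read at most 18.5 N and the axial force about 7 N. The hand's twist ran ahead around 0.25–0.3 rad, so the bar pried slightly on mouth and tip. I estimated about 16 N total on the stub there, then corrected the twist.
- **Stop:** Past the dead point the lever pulled itself on, and a light push met the hard stop at about 1.28 rad.

**Last checks:**
- The top camera put the locked lever at about 1.31 rad. That agrees with 1.28 within the camera's accuracy and is above the 1.2 needed.
- The last top view shows the bar on its rest and the plate against the fence. The bystanders I could see were where they started; the arm hid the marker and part of the bars at the right.
- The wrist force was near zero at the end.

**Disagreements:**
- My first pivot position appeared to be off by about 2 mm in x, going by how the hand's distance drifted during the swing. I adjusted it near the end.
- Just past the dead point the bar may have stood about 0.5 mm off the collar for a moment. I pressed it home again before the lever reached the stop.

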